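# Load the sample mill from the inspection scoop

## Robot

A 6-joint arm with a two-finger parallel gripper is mounted at the origin on the work surface. World frame = base frame: x ahead of the robot, y to its left, z up, the work surface at z = 0. Lengths are in m, angles in rad, forces in N, time in s.
With the tool pointing down it reaches from about 0.3 to 0.775 m from the base axis. Payload 14.6 kg.
Tool frame: the origin (TCP) lies on the centre line of the jaws, within the pads' length; the fingertips stand 17 mm ahead of it and the grasp point (between the pads) lies 2 mm behind it; z points along the fingers, x is the direction in which the jaws open and shut, and the axes are right-handed (so a half turn about z gives the same grasp; the last joint's range is limited). The gripper opens to 94 mm and grips with 3 to 60 N. Pads are 16 mm wide; open, the fingers measure 119 mm over their backs; the gripper's body (75 mm by 177 mm) begins 78 mm behind the grasp point.
Start: joints at [-1.347, 0.3, 1.521, -0, 1.321, -0.067], TCP at [0.158, -0.527, 0.222] pointing down, gripper open.
Joint ranges: [-3.03, 3.03], [-0.79, 2.21], [0.23, 2.52], [-1.04, 4.18], [0, 3.07], [-2.55, 2.55]. Speed limits (rad/s): [2.22, 2.22, 2.57, 3.14, 3.14, 3.14].

## Interface

Orientations are given as [roll, pitch, yaw] about the fixed x, y, z axes, in that order (R = Rz(yaw) Ry(pitch) Rx(roll)).
In Python, from station import ctrl gives the robot as it stands. The module is installed in compiled form; this text tells all that it offers.
- The arm moves only by the tool drive_tool, never from a script. Its argument "increments" is a list of rows, each a list of 3 entries, a list of its own where there are three numbers: the turn, a rotation vector about the tool's x, y, z in degrees, then the shift along the tool's x, y, z in mm, then the opening, from 0 (shut) to 1 (fully open). In form: [[[ax, ay, az], [dx, dy, dz], hand], ...]. A call has 1 to 20 rows; each row shifts and turns the commanded pose from where the row before left it, along the tool's axes as they then stand; what a row does not reach is not made up. A row lasts 1/8 s, in which the tool goes at most 62.5 mm and 10.7 degrees, less where a joint would pass 70% of its speed; a pose out of reach is approached as far as the arm can. A call with a gripper value outside its range is refused whole. The fingers move at their own pace and stop on an object; "squeeze" is the grip in N (left out, the last holds). Time passes only in rows, so rows that do not move let the fingers close. It gives the time, the measured TCP pose, the force and the opening at its end, in the units of the state.
- ctrl.get_obs(): the state, without advancing time (a new reading comes with each control period).
- ctrl.camera(name): name is "side" or "top" or "wrist"; returns the picture (400x640x3 uint8, red, green, blue); there is no depth.
- ctrl.calibration(name): a dict with "fx", "fy", "cx", "cy" (pixels), "rvec" (rotation vector, rad) and "tvec" (3), from world to camera coordinates, as OpenCV has them. Camera axes: x right, y down, z forward; pixel columns grow to the right and rows downward; lengths in m; the calibration is good to about 2 mm. A picture is of the moment at which its call begins: read the wrist's pose just before it. calibration takes no time and is no camera call; for the wrist camera it gives the pose at the moment of the call.
- ctrl.hand_in(): hands the job in, once; it reports no verdict.
The state is a dict: "time_s": time; "qpos": joint angles; "joint_vel": joint speeds; "tau": joint torques, N m; "ee_pos": TCP position; "eef_rot": TCP orientation; "force": force on the tool from outside, world axes, zero at the start; "moment": the same for the moment, N m; "grip_width": finger opening in m.
Only numpy, scipy, OpenCV 4.12 (cv2) and the standard library are available. Lean on these libraries where they do the work, as an engineer would, in place of code of your own. Each camera call takes 0.05 s, during which the arm holds its last target.

## Task

The dried cassava under the stereo microscope has been inspected and can be milled. First seat the mill's blade rotor: it is standing high on its spindle, so turn it until it drops fully home onto its drive. Then take the scoop from under the microscope, tip it over the mill's bowl so that all six chunks slide in, and put the empty scoop down flat on the bench or back on the microscope's base, leaving the petri dishes and the jar where they are.

Things in the scene. Friction and masses are not known exactly. Their poses are not given: they have to be found in the camera images.
- rotor_grip (a point): Blade rotor of the mill, 0.22 kg: steel hub with two flat blades (tips 60 mm from the axis), upright on the spindle in the bowl's middle, orange wing grip on top. Point: on the rotor's axis, in the wing, which is 44 mm long (along the rotor's x), 12 mm thick (y) and 34 mm tall (20 below this point to 14 above it); right under it is a collar 33 mm across. 3 mm above the rim at the start, 7 mm below it when home.
- rotor_foot (a point): Middle of the rotor's underside. At the start the rotor's two inner tabs rest on the keyed drive beneath. Its two opposite keyways, hidden under the hub, stopped at a random angle. Turned either way, after 0.2 to 2.7 rad the tabs meet them: the rotor, if not held up, falls 10 mm of its own weight and then no longer turns (play about 0.25 rad each way). Until then it turns almost freely.
- mill_rim (a point): Sample mill, fixed on the bench: white motor base 190 (x) x 180 (y) x 80 mm tall, an open steel bowl on top, 148 mm across outside, 140 inside, 79 deep. This point is the centre of the bowl's mouth, on the rotor's axis, level with its rim, 165 mm above the bench. The mill's x axis points away from its control panel.
- scoop_grip (a point): Middle of the black grip of the steel sample scoop (0.2 kg). Axes are the scoop's own: x towards its open pouring end, z up from its floor. The grip is a straight bar, 24 mm wide (y), 12 thick, 76 long, rising from the pan's back wall and leaning 30 degrees from z towards -x (away from the pan): 38 mm of it to each side of this point. Scoop underside 65 mm below this point.
- scoop_pan (a point): Middle of the scoop's floor (upper face, 3 mm above its underside); 83 mm ahead (+x) of scoop_grip and 62 mm below it. The pan is 120 mm long, walls 24 mm high at the back and sides, about 86 mm wide inside at the back, 70 mm at the open front. Six chunks lie loose in it. At the start it stands level on the microscope's base, 18 mm above the bench. Loads slide off at a tip of some 25 to 45 degrees.
- scoop_lip (a point): Middle of the scoop's open pouring edge, upper face of its floor (the edge is plain, with no lip): in the scoop's axes 143 mm ahead (+x) of scoop_grip and 62 mm below it.
- scope: Stereo microscope, white, fixed. Base plate 270 (x) x 220 (y) x 18 mm tall, from x = -115 to +155 mm of the origin, which is on the bench right below the lens; x points from the user's side (eyepieces, towards the robot) to the post. Post 25 mm thick, 328 tall, at x = +125 mm.
- scope_lens (a point): Centre of the microscope's ring light, lower face, 150 mm above the bench, 72 mm across. The head above it is 84 mm wide and reaches 291 mm above the bench, joined to the post by an arm 210 to 240 mm high.
- scope_eyes (a point): Midway between the microscope's two eyecups (60 mm apart, 35 mm thick), 330 mm above the bench. The eyepiece tubes rise to here from the head, right above the scoop's grip, and bar the gripper from standing upright over it: it has to come in tilted, from the robot's side.
- petri: Stack of four petri dishes, 90 mm diameter, 64 mm high, loose; origin under its centre. Not to be disturbed.
- jar: Clear specimen jar with a red cap, 60 mm diameter, 75 mm high, loose; origin under its centre. Not to be disturbed.
- chunk0_mid (a point): Chunk 0 of dried cassava, cream with brown skin, block 24 x 22 x 20 mm, about 13 g, loose in the scoop; this point is its centre.
- chunk1_mid (a point): Chunk 1 of dried cassava, cream with brown skin, block 24 x 22 x 20 mm, about 13 g, loose in the scoop; this point is its centre.
- chunk2_mid (a point): Chunk 2 of dried cassava, cream with brown skin, upright round slice 26 mm diameter, 20 mm high, about 13 g, loose in the scoop; this point is its centre.
- chunk3_mid (a point): Chunk 3 of dried cassava, cream with brown skin, block 24 x 22 x 20 mm, about 13 g, loose in the scoop; this point is its centre.
- chunk4_mid (a point): Chunk 4 of dried cassava, cream with brown skin, block 24 x 22 x 20 mm, about 13 g, loose in the scoop; this point is its centre.
- chunk5_mid (a point): Chunk 5 of dried cassava, cream with brown skin, upright round slice 26 mm diameter, 20 mm high, about 13 g, loose in the scoop; this point is its centre.

How it is judged:
By the outcome, as a careful person would: the job done as asked, in the order asked, and still so for the second after the job is handed in, with the robot touching nothing.
It also fails if it takes over 72 s, if anything falls off the work surface, if the arm or the gripper's body presses on something with over 40 N, if the wrist force passes 120 N, or if a joint passes its speed limit or range.

## Working session

There is one attempt and no reset: what is moved stays moved. The work goes in short steps, Python scripts to look and compute and a tool call to move; the robot and the scene stay as the last step left them, time stands still between calls to the robot, and variables do not carry over. Pictures are saved under pics/ and viewed, and the job is handed in when it is done.

Besides the shell and the picture viewer there is one more tool, called after "Request:" by a JSON object that holds its "fn" and its "kwargs", one argument or row to a line. drive_tool: Moves the arm, as the interface text tells. Its arguments: {"type":"object","properties":{"increments":{"type":"array"},"squeeze":{"type":"number"}},"required":["increments"]}

```bash
ls; mkdir -p pics; cat > h.py <<'E'
import numpy as np,cv2
from station import ctrl
from scipy.spatial.transform import Rotation as R
def cal(n):
    c=ctrl.calibration(n);K=np.array([[c['fx'],0,c['cx']],[0,c['fy'],c['cy']],[0,0,1]]);return K,np.array(c['rvec'],float).ravel(),np.array(c['tvec'],float).ravel()
def ray(c,u,v):
    K,r,t=c;M=R.from_rotvec(r).as_matrix();d=M.T@np.linalg.solve(K,[u,v,1.]);o=-M.T@t;return o,d
def onz(c,u,v,z):
    o,d=ray(c,u,v);return o+d*(z-o[2])/d[2]
def proj(c,p):
    K,r,t=c;return cv2.projectPoints(np.atleast_2d(np.asarray(p,float)),r,t,K,None)[0][:,0]
def two(c1,p1,c2,p2):
    o1,d1=ray(c1,*p1);o2,d2=ray(c2,*p2);d1/=np.linalg.norm(d1);d2/=np.linalg.norm(d2)
    s=np.linalg.lstsq(np.c_[d1,-d2],o2-o1,rcond=None)[0];a=o1+s[0]*d1;b=o2+s[1]*d2;return (a+b)/2,np.linalg.norm(a-b)
def snap(n,f):
    c=cal(n);im=ctrl.camera(n);cv2.imwrite('pics/'+f+'.png',im[:,:,::-1]);return c,im
E
python3 - <<'E'
from h import *
import pickle
print(ctrl.get_obs())
d={}
for n in ['side','top','wrist']:
    d[n]=snap(n,n+'0'); print(n,d[n][0], -R.from_rotvec(d[n][0][1]).as_matrix().T@d[n][0][2])
pickle.dump(d,open('d0.pkl','wb'))
E
```

```text
pics
{'time_s': 0.0, 'qpos': array([-1.34660686e+00,  3.00500009e-01,  1.52158369e+00, -9.35793390e-06,
        1.32073609e+00, -6.65904625e-02]), 'joint_vel': array([ 0.00173415,  0.00024684,  0.00045867, -0.00108482,  0.00038319,
        0.00103373]), 'tau': array([ 4.31590797e-05, -5.31808662e+01, -3.52734590e+01,  7.08745932e-02,
        2.44126737e-02, -7.24643428e-05]), 'ee_pos': array([ 0.15762818, -0.52666328,  0.22186937]), 'eef_rot': array([-3.14152004e+00,  1.22502255e-03, -1.28001403e+00]), 'force': array([0.22184484, 0.02378498, 0.36159   ]), 'moment': array([-0.00161493,  0.00243174,  0.01888292]), 'grip_width': 0.09392989791470431}
side (array([[414.10038733,   0.        , 318.70021599],
       [  0.        , 414.10038733, 202.97808342],
       [  0.        ,   0.        ,   1.        ]]), array([ 0.75877576, -2.56173052,  1.14562839]), array([0.53819876, 0.38441492, 0.74190456])) [0.28782387 0.54175179 0.78199585]
top (array([[395.50476598,   0.        , 321.86123509],
       [  0.        , 395.50476598, 195.34852569],
       [  0.        ,   0.        ,   1.        ]]), array([ 2.13196009, -2.14613247,  0.24224983]), array([-0.01424812,  0.63552455,  1.0726654 ])) [0.42326735 0.02423202 1.17258819]
wrist (array([[339.4207513 ,   0.        , 321.58406003],
       [  0.        , 339.4207513 , 205.06386223],
       [  0.        ,   0.        ,   1.        ]]), array([-2.35379198,  1.75352439,  0.21967382]), array([-0.54974252, -0.02478213,  0.39048765])) [ 0.22621582 -0.50653572  0.38413481]
```

View pics/side0.png

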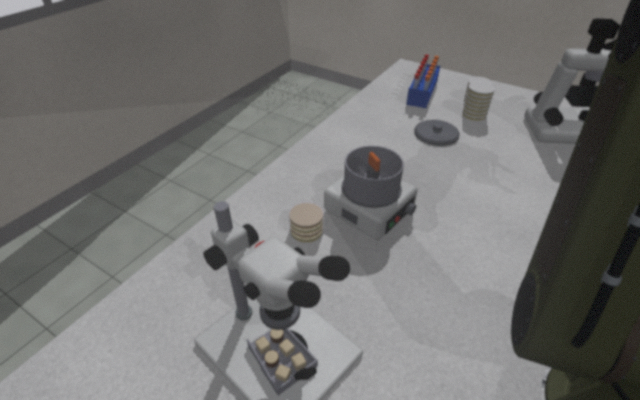

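View pics/top0.png

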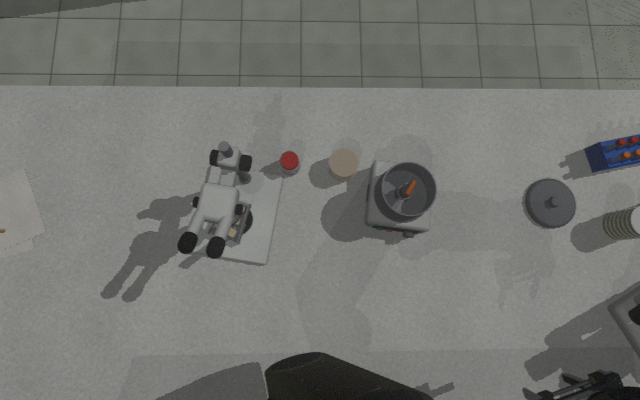

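View pics/wrist0.png

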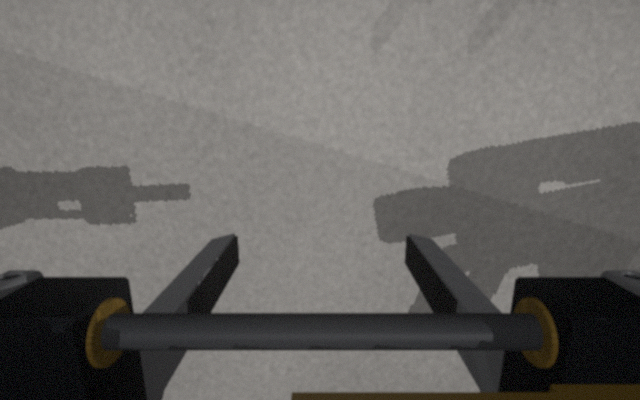

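Side view: microscope at lower left with the scoop and chunks at (282,357), mill bowl at (373,175). Top view: mill mouth about (408,190), orange wing at (411,187), scope base's right corner near (268,263), jar cap (289,161), petri (343,163).

```bash
python3 - <<'E'
from h import *
import pickle
d=pickle.load(open('d0.pkl','rb'))
im=d['top'][1][:,:,::-1]
cv2.imwrite('pics/t1.png',cv2.resize(im[130:280,160:310],None,fx=4,fy=4,interpolation=cv2.INTER_CUBIC))
cv2.imwrite('pics/t2.png',cv2.resize(im[140:250,330:450],None,fx=5,fy=5,interpolation=cv2.INTER_CUBIC))
im=d['side'][1][:,:,::-1]
cv2.imwrite('pics/s1.png',cv2.resize(im[190:400,180:380],None,fx=2.85,fy=2.85,interpolation=cv2.INTER_CUBIC))
cv2.imwrite('pics/s2.png',cv2.resize(im[130:250,310:430],None,fx=5,fy=5,interpolation=cv2.INTER_CUBIC))
for n in 'top','side':
    c,im=d[n];h=cv2.cvtColor(im,cv2.COLOR_RGB2HSV)
    m=((h[...,0]<14)&(h[...,1]>130)&(h[...,2]>60)).astype(np.uint8)
    k,l,st,ce=cv2.connectedComponentsWithStats(m)
    for i in range(1,k):
        if st[i,4]>8: print(n,st[i],ce[i])
E
```

```text
top [631 137   6   5  21] [633.76190476 138.61904762]
top [619 139   6   5  22] [621.36363636 140.95454545]
top [633 149   7   7  29] [636.82758621 152.06896552]
top [281 151  17  18 236] [288.91101695 159.75847458]
top [622 152   8   6  31] [626.         154.25806452]
top [405 180  11  14  63] [410.0952381  186.84126984]
side [422  56   5   8  16] [424.125  59.75 ]
side [427  57  11  22  57] [431.84210526  67.12280702]
side [416  65   7  12  19] [418.78947368  70.84210526]
side [370 153   9  16  76] [373.89473684 159.38157895]
```

View pics/t1.png

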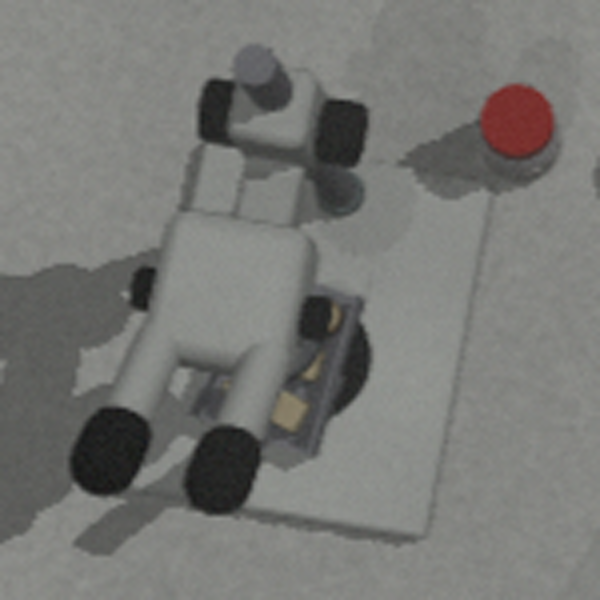

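View pics/t2.png

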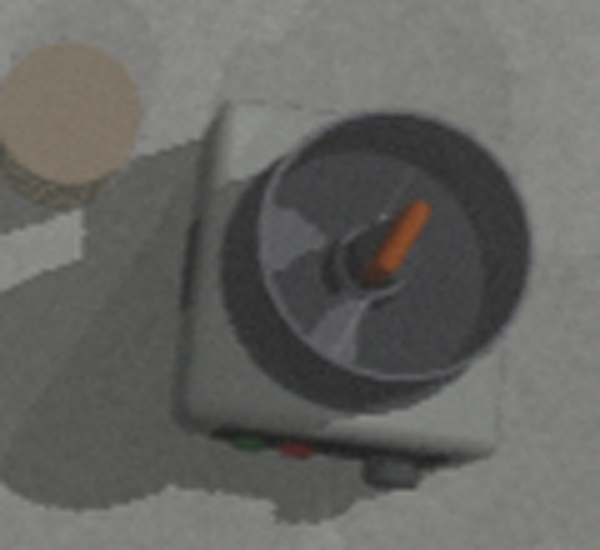

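View pics/s1.png

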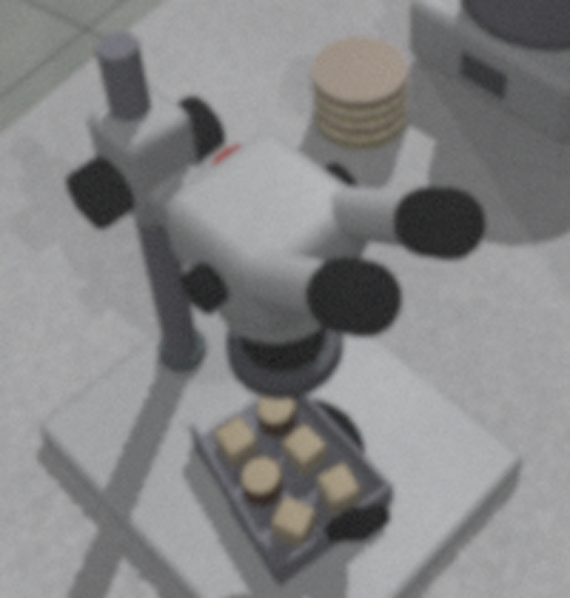

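View pics/s2.png

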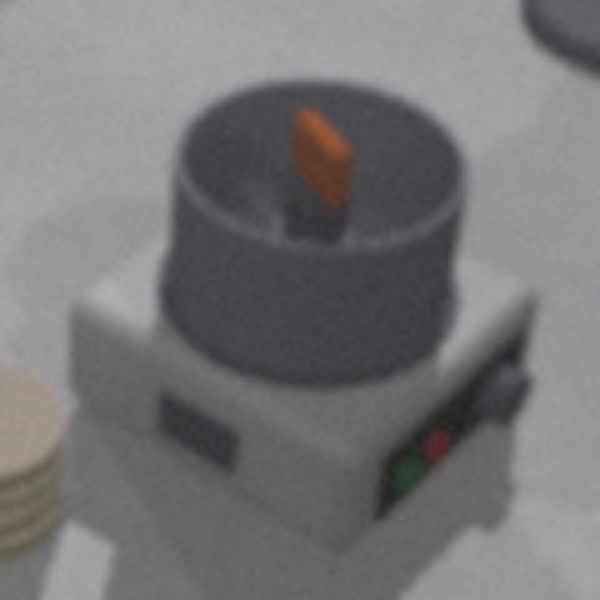

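```bash
python3 - <<'E'
from h import *
import pickle
d=pickle.load(open('d0.pkl','rb'));T=d['top'][0];S=d['side'][0]
def cr(x,y,ox,oy,f): return ((x+.5)/f-.5+ox,(y+.5)/f-.5+oy)
t1=lambda x,y:cr(x,y,160,130,4); t2=lambda x,y:cr(x,y,330,140,5); s1=lambda x,y:cr(x,y,180,190,2.85); s2=lambda x,y:cr(x,y,310,130,5)
np.set_printoptions(precision=4,suppress=True)
def L(n,c,p,z): print(n,onz(c,*p,z))
print('rim T: L,R,U,D')
for p in [(262,246),(530,246),(396,112),(396,380)]: L('',T,t2(*p),.165)
for p in [(175,165),(466,165),(320,80),(320,248)]: L('S',S,s2(*p),.165)
print('wing top ends z=.182')
for p in [(424,208),(381,272)]: L('',T,t2(*p),.182)
for p in [(303,115),(346,157)]: L('S',S,s2(*p),.182)
print('mill base top corners .08 T'); 
for p in [(225,105),(185,420),(495,452)]: L('',T,t2(*p),.078)
print('scope base: near-right, far-right, near-left')
for p in [(425,535),(492,190),(105,490)]: L('',T,t1(*p),.018)
for p in [(520,462),(45,435)]: L('S',S,s1(*p),.018)
print('jar,petri');L('',T,(288.9,159.8),.075);L('',T,t2(70,113),.064)
print('post top',onz(T,*t1(256,65),.328), onz(S,*s1(119,47),.328))
print('eyes T',onz(T,*t1(110,450),.33),onz(T,*t1(224,468),.33))
print('eyes S',onz(S,*s1(440,222),.33),onz(S,*s1(355,297),.33))
print('scoop S corners z .045')
for p in [(195,430),(310,400),(390,490),(283,578)]: L('S',S,s1(*p),.045)
for p in [(360,300),(315,450)]: L('T',T,t1(*p),.045)
print('grip top?',[onz(S,*s1(360,520),z) for z in(.07,.1)])
for p in [(237,439),(276,412),(304,447),(261,477),(339,483),(294,519)]: L('chunk',S,s1(*p),.041)
E
```

```text
rim T: L,R,U,D
 [ 0.6324 -0.1722  0.165 ]
 [ 0.6321 -0.3142  0.165 ]
 [ 0.705  -0.2468  0.165 ]
 [ 0.5613 -0.2393  0.165 ]
S [ 0.6938 -0.1993  0.165 ]
S [ 0.5712 -0.2786  0.165 ]
S [ 0.6678 -0.3064  0.165 ]
S [ 0.6018 -0.1792  0.165 ]
wing top ends z=.182
 [ 0.6488 -0.2542  0.182 ]
 [ 0.6151 -0.23    0.182 ]
S [ 0.65   -0.2505  0.182 ]
S [ 0.6156 -0.2301  0.182 ]
mill base top corners .08 T
 [ 0.7335 -0.1709  0.078 ]
 [ 0.5513 -0.142   0.078 ]
 [ 0.5323 -0.3159  0.078 ]
scope base: near-right, far-right, near-left
 [0.4456 0.1424 0.018 ]
 [0.6993 0.0967 0.018 ]
 [0.4795 0.3706 0.018 ]
S [0.4429 0.1488 0.018 ]
S [0.7341 0.3134 0.018 ]
jar,petri
 [0.7367 0.0756 0.075 ]
 [ 0.7327 -0.0826  0.064 ]
post top [0.6962 0.2077 0.328 ] [0.6947 0.2091 0.328 ]
eyes T [0.485  0.2756 0.33  ] [0.4752 0.216  0.33  ]
eyes S [0.4727 0.2198 0.33  ] [0.4825 0.2789 0.33  ]
scoop S corners z .045
S [0.635 0.263 0.045]
S [0.5826 0.2017 0.045 ]
S [0.4995 0.2264 0.045 ]
S [0.5237 0.3104 0.045 ]
T [0.6119 0.1888 0.045 ]
T [0.5049 0.2178 0.045 ]
grip top? [array([0.4972, 0.2636, 0.07  ]), array([0.4884, 0.2754, 0.1   ])]
chunk [0.6084 0.251  0.041 ]
chunk [0.5985 0.2202 0.041 ]
chunk [0.5665 0.2309 0.041 ]
chunk [0.5777 0.2639 0.041 ]
chunk [0.5317 0.239  0.041 ]
chunk [0.542 0.275 0.041]
```

Request:
{"fn": "drive_tool", "kwargs": {
  "increments": [
    [[0, 0, 0], [-6, -22, -10], 0.5],
    [[0, 0, 0], [-12, -47, -10], 0.5],
    [[0, 0, 0], [-12, -47, -10], 0.5],
    [[0, 0, 5], [-12, -47, -10], 0.5],
    [[0, 0, 0], [-8, -48, -10], 0.5],
    [[0, 0, 0], [-8, -48, -10], 0.5],
    [[0, 0, 0], [-8, -48, -10], 0.5],
    [[0, 0, 0], [-8, -48, -5], 0.5],
    [[0, 0, 0], [-8, -48, 0], 0.5],
    [[0, 0, 0], [-8, -48, 0], 0.5],
    [[0, 0, 0], [-8, -48, 0], 0.5],
    [[0, 0, 10], [0, -30, 0], 0.5],
    [[0, 0, 10], [0, 0, 0], 0.5],
    [[0, 0, 10], [0, 0, 0], 0.5],
    [[0, 0, 10], [0, 0, 0], 0.5],
    [[0, 0, 5], [0, 0, 0], 0.5]
  ],
  "squeeze": 10
}}

```text
time_s: 2.15
ee_pos: [0.6489, -0.3111, 0.2969]
eef_rot: [3.141, -0.0, -2.157]
force: [0.4, -0.6, -0.1]
grip_width: 0.047
```

```bash
cat >> h.py <<'E'
np.set_printoptions(precision=4,suppress=True)
def pose():
    o=ctrl.get_obs();return np.array(o['ee_pos']),R.from_euler('xyz',o['eef_rot'])
def to(p=None,rot=None):
    "shift (mm, tool axes) to reach p with current rot, then rotvec(deg) to reach rot"
    a,r=pose()
    if p is not None: print('shift mm now-axes',1000*r.inv().apply(np.asarray(p)-a))
    if rot is not None:
        print('turn deg',np.degrees((r.inv()*rot).as_rotvec()))
        if p is not None: print('shift mm new-axes',1000*rot.inv().apply(np.asarray(p)-a))
E
python3 - <<'E'
from h import *
o=ctrl.get_obs();print(o)
snap('wrist','w1');snap('top','t1b')
E
```

```text
{'time_s': 2.15, 'qpos': array([-0.4979,  0.6886,  0.7871,  0.    ,  1.6668,  1.6589]), 'joint_vel': array([-0.0017,  0.0005,  0.0008,  0.0023,  0.0011,  0.658 ]), 'tau': array([  0.0193, -75.9172, -37.543 ,   0.0061,  -0.0731,  -0.6961]), 'ee_pos': array([ 0.6489, -0.3111,  0.2969]), 'eef_rot': array([ 3.1407, -0.0001, -2.1568]), 'force': array([ 0.4039, -0.5681, -0.0841]), 'moment': array([ 0.1035,  0.0373, -0.0066]), 'grip_width': 0.04696971825709554}
```

View pics/w1.png

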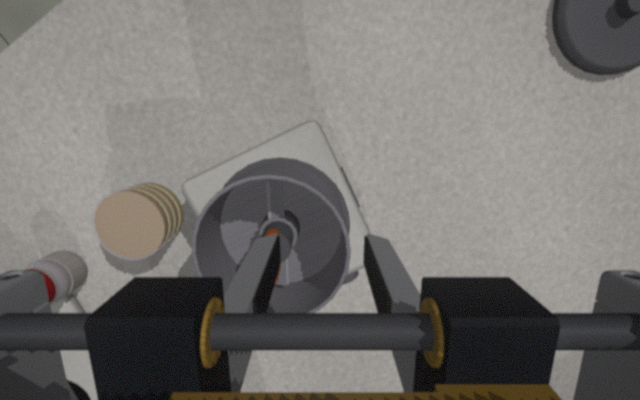

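The wrist view shows the bowl at (272,247), with the orange wing partly behind the left finger; the tool needs about 70 mm in +y.

```bash
python3 - <<'E'
from h import *
c=cal('wrist')
for p in [(198,247),(349,247),(272,178),(272,313)]: print(onz(c,*p,.165))
to([.6325,-.2422,.24])
E
```

```text
[ 0.6759 -0.192   0.165 ]
[ 0.5991 -0.3083  0.165 ]
[ 0.6908 -0.2864  0.165 ]
[ 0.5826 -0.2092  0.165 ]
shift mm now-axes [-48.4945  51.5681  57.0558]
```

Request:
{"fn": "drive_tool", "kwargs": {
  "increments": [
    [[0, 0, 0], [-24, 26, 10], 0.5],
    [[0, 0, 0], [-24, 26, 17], 0.5],
    [[0, 0, 0], [0, 0, 15], 0.5],
    [[0, 0, 0], [0, 0, 0], 0.5]
  ]
}}

```text
time_s: 2.75
ee_pos: [0.6317, -0.2427, 0.2543]
eef_rot: [3.14, -0.0, -2.151]
force: [0.7, -0.9, -0.6]
grip_width: 0.047
```

```bash
python3 - <<'E'
from h import *
print(pose()[0])
c,im=snap('wrist','w2')
cv2.imwrite('pics/w2z.png',cv2.resize(im[150:400,200:450,::-1],None,fx=2.4,fy=2.4))
E
```

```text
[ 0.6317 -0.2427  0.2543]
```

View pics/w2.png

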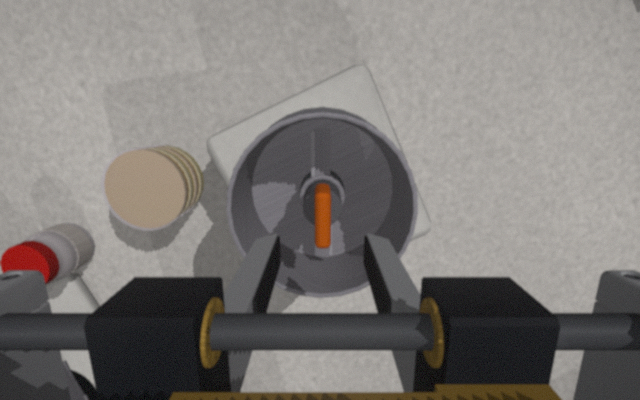

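View pics/w2z.png

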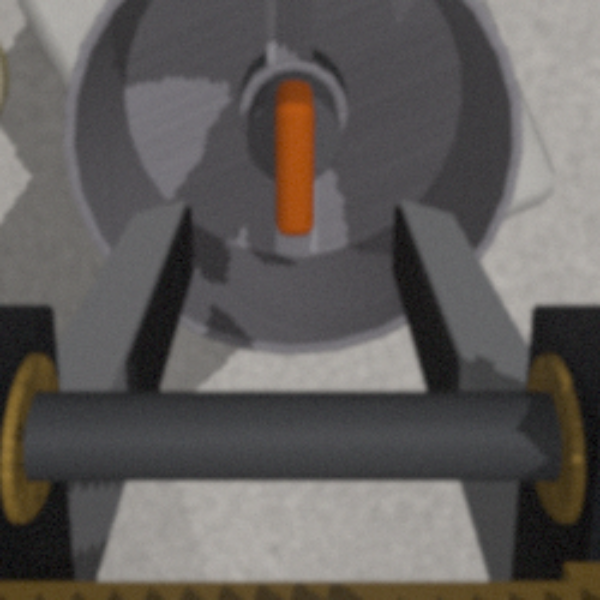

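The wing stands upright in the picture from (323,183) to (323,248), centred between the jaws and parallel to them.

```bash
python3 - <<'E'
from h import *
c=cal('wrist')
for p in [(229,200),(418,200),(323,107),(323,297)]: print(onz(c,*p,.165))
print('wing',onz(c,323,183.5,.182),onz(c,323,247.5,.182))
a,r=pose()
for z in (.17,): print(proj(c,[a+r.apply([x,y,.015]) for x in(-.0235,.0235) for y in (-.008,.008)]))
E
```

```text
[ 0.6805 -0.1902  0.165 ]
[ 0.6011 -0.3109  0.165 ]
[ 0.6981 -0.2877  0.165 ]
[ 0.5724 -0.2051  0.165 ]
wing [ 0.6544 -0.2589  0.182 ] [ 0.6143 -0.2326  0.182 ]
[[279.3679 237.759 ]
 [280.2555 264.6092]
 [364.5225 237.7059]
 [363.6603 264.5594]]
```

Request:
{"fn": "drive_tool", "kwargs": {
  "increments": [
    [[0, 0, 0], [0, -2, 20], 0.5],
    [[0, 0, 0], [0, 0, 30], 0.5],
    [[0, 0, 0], [0, 0, 20], 0.4],
    [[0, 0, 0], [0, 0, 12], 0.3],
    [[0, 0, 0], [0, 0, 0], 0.17],
    [[0, 0, 0], [0, 0, 0], 0.17],
    [[0, 0, 0], [0, 0, 0], 0.17]
  ]
}}

```text
time_s: 3.68
ee_pos: [0.6338, -0.2437, 0.1744]
eef_rot: [-3.14, 0.0, -2.153]
force: [0.1, 0.2, 0.0]
grip_width: 0.0163
```

```bash
python3 - <<'E'
from h import *
o=ctrl.get_obs();print(o['ee_pos'],o['qpos'],o['force'],o['moment'],o['grip_width'])
c,im=snap('wrist','w3')
E
```

```text
[ 0.6338 -0.2437  0.1744] [-0.421   0.6288  1.1589 -0.      1.3526  1.7316] [0.0507 0.211  0.0127] [0.0379 0.0194 0.0402] 0.01630199284924061
```

View pics/w3.png

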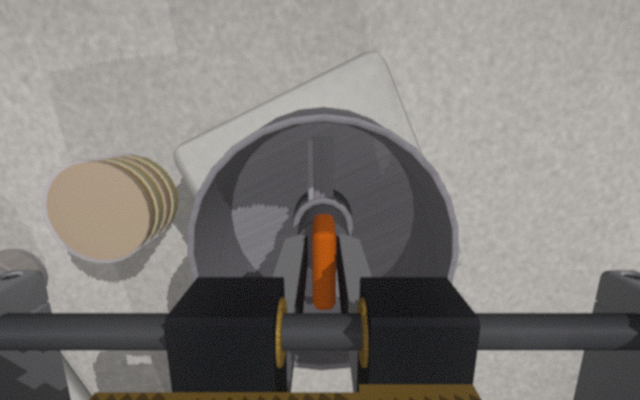

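The wing (323,215)-(323,308) sits between the jaws with a little gap each side. Turning it with the jaws loose, in checked steps.

Request:
{"fn": "drive_tool", "kwargs": {
  "increments": [
    [[0, 0, -8], [0, 0, 0], 0.17],
    [[0, 0, -8], [0, 0, 0], 0.17],
    [[0, 0, -8], [0, 0, 0], 0.17],
    [[0, 0, -8], [0, 0, 0], 0.17],
    [[0, 0, -8], [0, 0, 0], 0.17]
  ],
  "squeeze": 6
}}

```text
time_s: 4.35
ee_pos: [0.6337, -0.2436, 0.174]
eef_rot: [-3.141, -0.0, -1.45]
force: [1.2, -0.3, -0.6]
grip_width: 0.0156
```

```bash
python3 - <<'E'
from h import *
o=ctrl.get_obs();print(o['ee_pos'],o['qpos'],o['force'],o['moment'],o['grip_width'])
c,im=snap('wrist','w4')
E
```

```text
[ 0.6337 -0.2436  0.174 ] [-0.4209  0.6291  1.1594 -0.      1.3524  1.029 ] [ 1.164  -0.3191 -0.6248] [ 0.048   0.0206 -0.0134] 0.015624201568710944
```

View pics/w4.png

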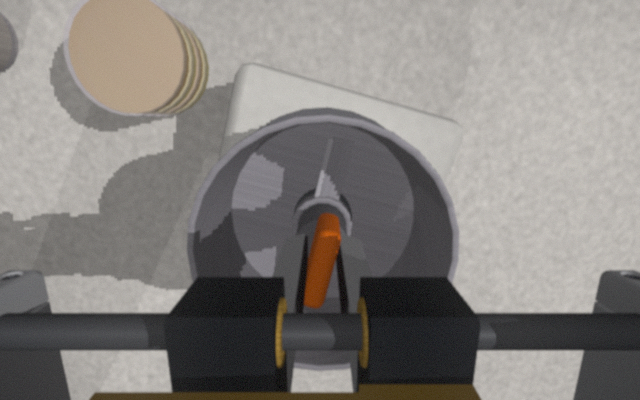

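The wing tilts some 10 degrees behind the jaws and follows; it has not dropped (same size, top end at row 215).

Request:
{"fn": "drive_tool", "kwargs": {
  "increments": [
    [[0, 0, -8], [0, 0, 0], 0.17],
    [[0, 0, -8], [0, 0, 0], 0.17],
    [[0, 0, -8], [0, 0, 0], 0.17],
    [[0, 0, -8], [0, 0, 0], 0.17]
  ]
}}

```text
time_s: 4.9
ee_pos: [0.6336, -0.2435, 0.1739]
eef_rot: [-3.141, -0.0, -0.894]
force: [0.1, -0.7, 1.2]
grip_width: 0.0162
```

```bash
cat > st.py <<'E'
from h import *
import sys
o=ctrl.get_obs();print(o['time_s'],o['ee_pos'],o['eef_rot'],o['qpos'],o['force'],o['moment'],o['grip_width'])
for n in sys.argv[2:]: snap(n,sys.argv[1]+n)
E
python3 st.py a5 wrist
```

```text
4.9 [ 0.6336 -0.2435  0.1739] [-3.1414 -0.0005 -0.8938] [-0.4209  0.6291  1.1595 -0.      1.3524  0.4729] [ 0.1276 -0.7494  1.2008] [-0.0153  0.0341 -0.0113] 0.01618161809555707
```

View pics/a5wrist.png

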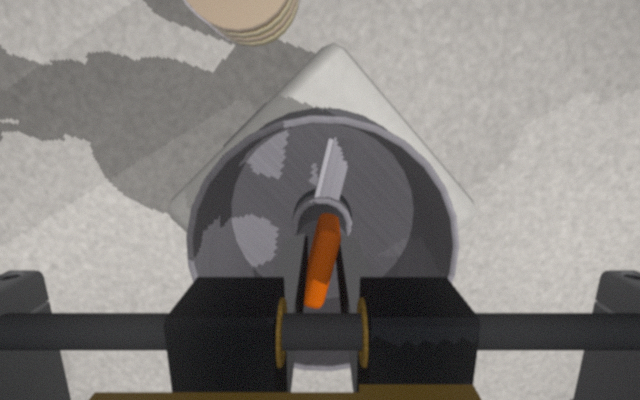

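Still following, not dropped. Continuing.

Request:
{"fn": "drive_tool", "kwargs": {
  "increments": [
    [[0, 0, -8], [0, 0, 0], 0.17],
    [[0, 0, -8], [0, 0, 0], 0.17],
    [[0, 0, -8], [0, 0, 0], 0.17],
    [[0, 0, -8], [0, 0, 0], 0.17]
  ]
}}

```text
time_s: 5.45
ee_pos: [0.6336, -0.2436, 0.1739]
eef_rot: [3.141, -0.001, -0.337]
force: [0.1, 0.1, 1.5]
grip_width: 0.0162
```

```bash
python3 st.py a6 wrist
```

```text
5.45 [ 0.6336 -0.2436  0.1739] [ 3.1415 -0.0005 -0.3373] [-0.421   0.6292  1.1595 -0.0001  1.3523 -0.0836] [0.1257 0.0842 1.456 ] [ 0.0087 -0.0131 -0.0239] 0.016205309966519078
```

View pics/a6wrist.png

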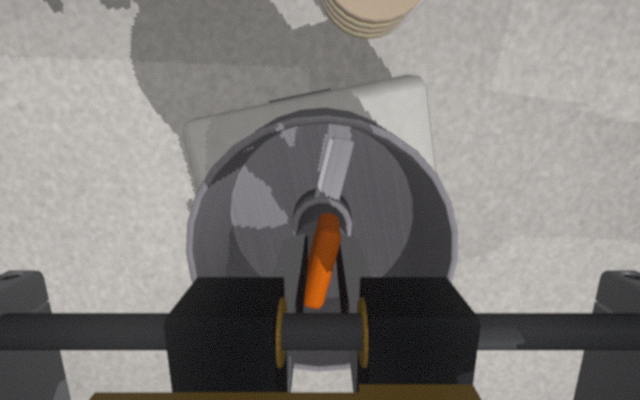

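Request:
{"fn": "drive_tool", "kwargs": {
  "increments": [
    [[0, 0, -8], [0, 0, 0], 0.17],
    [[0, 0, -8], [0, 0, 0], 0.17],
    [[0, 0, -8], [0, 0, 0], 0.17],
    [[0, 0, -8], [0, 0, 0], 0.17]
  ]
}}

```text
time_s: 6.0
ee_pos: [0.6337, -0.2435, 0.1737]
eef_rot: [3.141, -0.0, 0.22]
force: [1.2, 0.6, -0.1]
grip_width: 0.0156
```

```bash
python3 st.py a7 wrist
```

```text
6.0 [ 0.6337 -0.2435  0.1737] [ 3.1414 -0.0004  0.2197] [-0.4209  0.6293  1.1596  0.0001  1.3522 -0.6406] [ 1.1728  0.65   -0.1413] [ 0.0484 -0.1483 -0.0097] 0.015649531857260285
```

View pics/a7wrist.png

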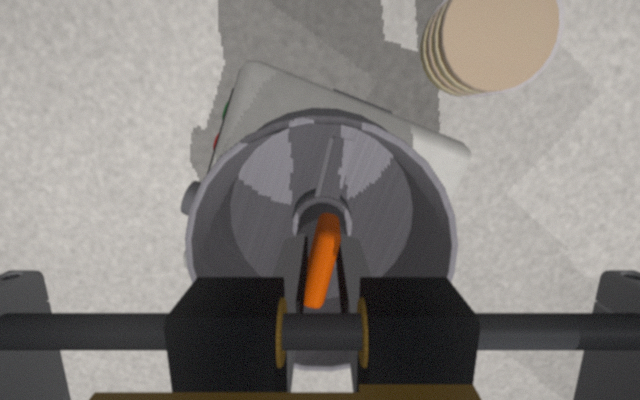

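Request:
{"fn": "drive_tool", "kwargs": {
  "increments": [
    [[0, 0, -8], [0, 0, 0], 0.17],
    [[0, 0, -8], [0, 0, 0], 0.17],
    [[0, 0, -8], [0, 0, 0], 0.17],
    [[0, 0, 0], [0, 0, 0], 0.17]
  ]
}}

```text
time_s: 6.55
ee_pos: [0.6335, -0.2436, 0.1735]
eef_rot: [3.142, 0.0, 0.634]
force: [-0.2, -0.6, -0.1]
grip_width: 0.0159
```

```bash
python3 st.py a8 wrist
```

```text
6.55 [ 0.6335 -0.2436  0.1735] [3.1415 0.0001 0.6338] [-0.421   0.6295  1.1598 -0.0001  1.3522 -1.0547] [-0.2147 -0.6433 -0.0554] [-0.0765 -0.0864 -0.0229] 0.015933177144071727
```

View pics/a8wrist.png

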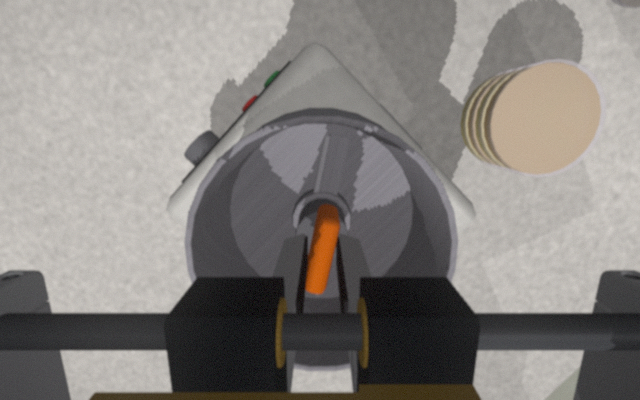

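The wing now spans rows 205–293 instead of 213–308: smaller by the ratio a 10 mm drop gives. I open, rise and verify from the side and top cameras.

Request:
{"fn": "drive_tool", "kwargs": {
  "increments": [
    [[0, 0, 0], [0, 0, 0], 0.4],
    [[0, 0, 0], [0, 0, 0], 0.4],
    [[0, 0, 0], [0, 0, -20], 0.4],
    [[0, 0, 0], [0, 0, -40], 0.5],
    [[0, 0, 0], [0, 0, -50], 0.5],
    [[0, 0, 0], [0, 0, -50], 0.6]
  ]
}}

```text
time_s: 7.35
ee_pos: [0.6333, -0.2434, 0.3351]
eef_rot: [-3.142, -0.0, 0.638]
force: [-0.6, -0.1, -0.1]
grip_width: 0.0536
```

```bash
python3 st.py a9 wrist side; python3 - <<'E'
from h import *
im=cv2.imread('pics/a9side.png')
cv2.imwrite('pics/a9z.png',cv2.resize(im[130:250,310:430],None,fx=5,fy=5,interpolation=cv2.INTER_CUBIC))
E
```

```text
7.35 [ 0.6333 -0.2434  0.3351] [-3.1416 -0.      0.6382] [-0.4209  0.5681  0.8893  0.      1.6842 -1.0591] [-0.5689 -0.1339 -0.1275] [-0.0355 -0.1825  0.0335] 0.053570137581699394
```

View pics/a9wrist.png

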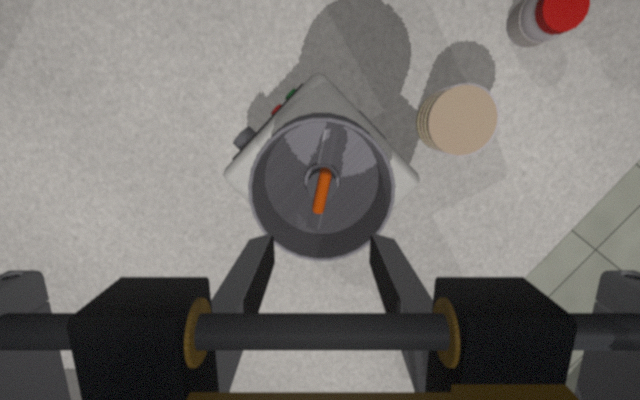

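View pics/a9z.png

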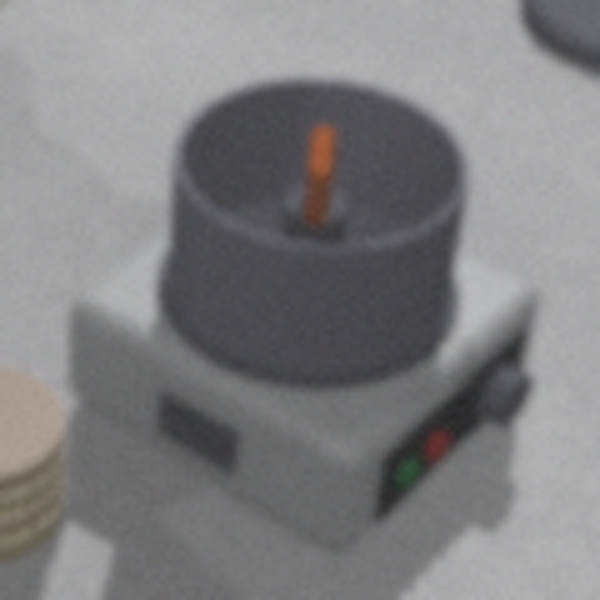

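```bash
python3 - <<'E'
from h import *
import pickle
def cen(im,lo,hi):
    h=cv2.cvtColor(im,cv2.COLOR_RGB2HSV);m=((h[...,0]<14)&(h[...,1]>120)&(h[...,2]>60)).astype(np.uint8)
    k,l,st,ce=cv2.connectedComponentsWithStats(m)
    for i in range(1,k):
        if st[i,4]>20 and lo[0]<ce[i][0]<hi[0] and lo[1]<ce[i][1]<hi[1]: return st[i],ce[i]
d=pickle.load(open('d0.pkl','rb'))
a=cen(d['top'][1],(380,160),(440,220));b=cen(d['side'][1],(340,130),(400,200));print(a,b,two(d['top'][0],a[1],d['side'][0],b[1]))
T=cal('top');im=ctrl.camera('top');a=cen(im,(380,160),(440,220));print(a)
s=cv2.imread('pics/a9side.png')[:,:,::-1].copy();b=cen(s,(340,130),(400,200));print(b)
if a: print(two(T,a[1],cal('side'),b[1]))
w=cv2.imread('pics/a9wrist.png')[:,:,::-1].copy();e=cen(w,(280,150),(360,230));print(two(cal('wrist'),e[1],cal('side'),b[1]))
w=cv2.imread('pics/a9side.png')
E
```

```text
(array([405, 180,  11,  15,  67], dtype=int32), array([409.9701, 187.0448])) (array([369, 152,  11,  18, 116], dtype=int32), array([373.9914, 160.5259])) (array([ 0.6362, -0.2464,  0.1656]), np.float64(0.0012050243152291864))
(array([400, 185,  14,   9,  60], dtype=int32), array([406.6333, 189.0667]))
(array([372, 156,   5,  18,  58], dtype=int32), array([373.5862, 162.931 ]))
(array([ 0.6317, -0.237 ,  0.1654]), np.float64(0.00041529404281972354))
(array([ 0.6349, -0.2438,  0.16  ]), np.float64(4.592719096242849e-05))
```

The wrist images at identical tool height (wing 95 px long before, 88 px after) and the side view (wing top about 2.5 px lower) agree with the rotor being home. Now the scoop: I work out the approach pose.

```bash
cat >> h.py <<'E'
def trot(psi,t):
    "tool rot: jaws along scoop y, tool z tilted t deg from down toward heading psi deg"
    p=np.radians(psi);t=np.radians(t)
    z=np.array([np.sin(t)*np.cos(p),np.sin(t)*np.sin(p),-np.cos(t)]);x=np.array([-np.sin(p),np.cos(p),0])
    return R.from_matrix(np.c_[x,np.cross(z,x),z])
E
python3 - <<'E'
from h import *
a,r=pose()
to([.33,.29,.30]); to(rot=trot(-19,0)); 
print(np.degrees((trot(-19,0).inv()*trot(-19,45)).as_rotvec()))
E
```

```text
shift mm now-axes [  73.8698 -609.8254   33.8485]
turn deg [  0.2896  -0.0638 -34.4188]
[-45.  -0.   0.]
```

Request:
{"fn": "drive_tool", "kwargs": {
  "increments": [
    [[0, 0, 0], [3, -25, 0], 0.6],
    [[0, 0, 0], [6, -50, 0], 0.6],
    [[0, 0, 0], [6, -50, 3], 0.6],
    [[0, 0, 0], [6, -50, 3], 0.6],
    [[0, 0, 0], [6, -50, 3], 0.6],
    [[0, 0, 0], [6, -50, 3], 0.6],
    [[0, 0, 0], [6, -50, 3], 0.6],
    [[0, 0, 0], [6, -50, 3], 0.6],
    [[0, 0, 0], [6, -50, 3], 0.6],
    [[0, 0, 0], [6, -50, 3], 0.6],
    [[0, 0, 0], [6, -50, 3], 0.6],
    [[0, 0, 0], [7, -50, 3], 0.6],
    [[0, 0, 0], [7, -35, 3], 0.6],
    [[0, 0, -8.5], [0, 0, 0], 0.6],
    [[0, 0, -8.5], [0, 0, 0], 0.6],
    [[0, 0, -8.5], [0, 0, 0], 0.6],
    [[0, 0, -8.5], [0, 0, 0], 0.6],
    [[-5, 0, 0], [0, 0, 0], 0.6],
    [[-10, 0, 0], [0, 0, 0], 0.6],
    [[0, 0, 0], [0, 0, 0], 0.6]
  ]
}}

```text
time_s: 10.0
ee_pos: [0.3297, 0.2921, 0.2994]
eef_rot: [2.88, 0.001, 1.235]
force: [-0.0, 0.4, -0.7]
grip_width: 0.0563
```

```bash
python3 st.py b1 wrist; python3 -c "
from h import *
to([.36,.315,.20]);to(rot=trot(-19,45))"
```

```text
10.0 [0.3297 0.2921 0.2994] [2.8804 0.0012 1.2353] [ 0.7754 -0.0637  1.7681 -0.2413  1.3272 -0.4145] [-0.0441  0.3886 -0.6983] [ 0.0316 -0.0602  0.0011] 0.0562905123417026
shift mm now-axes [ 31.6597  -5.5197 101.5981]
turn deg [-30.1747   0.18    -0.2003]
```

View pics/b1wrist.png

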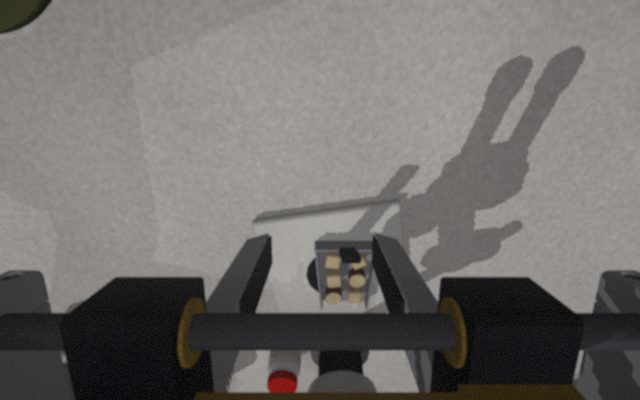

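```bash
python3 -c "
import cv2
im=cv2.imread('pics/b1wrist.png');cv2.imwrite('pics/b1z.png',cv2.resize(im[225:315,290:400],None,fx=7,fy=6.6,interpolation=cv2.INTER_CUBIC))"
```

```text
(no output)
```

View pics/b1z.png

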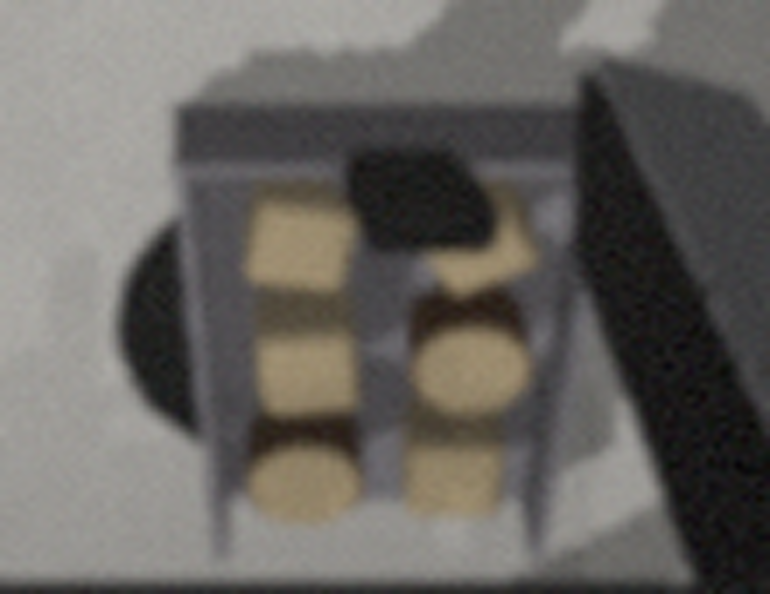

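```bash
python3 - <<'E'
from h import *
c=cal('wrist')
f=lambda x,y:((x+.5)/7-.5+290,(y+.5)/6.6-.5+225)
B=[onz(c,*f(x,165),.045) for x in(178,580)];F=[onz(c,*f(*p),.045) for p in((220,530),(540,530))]
Bb=[onz(c,*f(x,105),.018) for x in(178,578)]
F2=[onz(c,*f(*p),.021) for p in((220,555),(540,550))]
print(B,Bb,F,F2)
b=(B[0]+B[1])/2;bb=(Bb[0]+Bb[1])/2;g=(F2[0]+F2[1])/2
print(b,bb,g,'width',np.linalg.norm(B[0]-B[1]),'len',np.linalg.norm((g-bb)[:2]))
for v in (g-b,g-bb,): print(np.degrees(np.arctan2(v[1],v[0])))
v=B[1]-B[0];print('back edge yaw-90',np.degrees(np.arctan2(v[1],v[0]))-90)
v=Bb[1]-Bb[0];print('back edge yaw-90',np.degrees(np.arctan2(v[1],v[0]))-90)
for p,z in [((445,200),.115),((420,235),.11),((400,150),.05)]: print('grip',onz(c,*f(*p),z))
E
```

```text
[array([0.4983, 0.2229, 0.045 ]), array([0.5254, 0.3004, 0.045 ])] [array([0.5011, 0.2214, 0.018 ]), array([0.5295, 0.3025, 0.018 ])] [array([0.6032, 0.1951, 0.045 ]), array([0.6271, 0.2635, 0.045 ])] [array([0.6345, 0.1841, 0.021 ]), array([0.6583, 0.2577, 0.021 ])]
[0.5119 0.2616 0.045 ] [0.5153 0.2619 0.018 ] [0.6464 0.2209 0.021 ] width 0.08210811594424391 len 0.13739453133328902
-16.849760633315654
-17.376584874276297
back edge yaw-90 -19.262097436075052
back edge yaw-90 -19.264153815465136
grip [0.4721 0.2818 0.115 ]
grip [0.4822 0.2746 0.11  ]
grip [0.5059 0.2677 0.05  ]
```

Request:
{"fn": "drive_tool", "kwargs": {
  "increments": [
    [[-8, 0, 0], [0, 0, 0], 0.6],
    [[-8, 0, 0], [0, 0, 0], 0.6],
    [[-8, 0, 0], [0, 0, 0], 0.6],
    [[-6, 0, 0], [0, 0, 0], 0.6],
    [[0, 0, 0], [0, 0, 0], 0.6]
  ]
}}

```text
time_s: 10.68
ee_pos: [0.3307, 0.2915, 0.299]
eef_rot: [2.359, 0.003, 1.233]
force: [-0.2, -0.1, -0.1]
grip_width: 0.056
```

```bash
python3 st.py b2; python3 -c "
from h import *
r=trot(-18.5,45)
g=np.array([.492,.2737,.083]);to(g-r.apply([0,0,.11]),r);to(g)"
```

```text
10.675 [0.3307 0.2915 0.299 ] [2.3595 0.0035 1.2328] [ 1.0436 -0.077   1.933  -0.8217  1.2403  0.0719] [-0.1711 -0.0698 -0.1457] [0.1759 0.2258 0.0134] 0.05602822725727053
shift mm now-axes [ 36.0007 -40.3629 154.6277]
turn deg [-0.1891  0.7538 -0.4743]
shift mm new-axes [ 34.2993 -40.5827 154.9566]
shift mm now-axes [ 37.4493 -40.006  264.6176]
```

Request:
{"fn": "drive_tool", "kwargs": {
  "increments": [
    [[0, 0, -0.5], [10, -8, 10], 0.6],
    [[0, 0, 0], [10, -10, 30], 0.6],
    [[0, 0, 0], [10, -12, 40], 0.6],
    [[0, 0, 0], [6, -10, 40], 0.6],
    [[0, 0, 0], [0, 0, 25], 0.6],
    [[0, 0, 0], [0, 0, 10], 0.6],
    [[0, 0, 0], [0, 0, 0], 0.6]
  ]
}}

```text
time_s: 11.55
ee_pos: [0.4199, 0.2983, 0.1622]
eef_rot: [2.357, 0.007, 1.238]
force: [-0.5, 0.8, -0.4]
grip_width: 0.0562
```

```bash
python3 st.py b3 wrist side; python3 -c "
from h import *
r=trot(-18.5,45)
g=np.array([.492,.2737,.083]);to(g,r)
c=cal('wrist');print(proj(c,[g, g+[-.018,.006,.033]]))"
```

```text
11.55 [0.4199 0.2983 0.1622] [2.3572 0.0066 1.2377] [ 0.8755  0.2256  1.9642 -0.9909  0.9134  0.2581] [-0.4991  0.8049 -0.4197] [0.1368 0.1962 0.0365] 0.05615129234916782
shift mm now-axes [  0.2041  -2.3188 110.8529]
turn deg [-0.0088  0.5656 -0.146 ]
shift mm new-axes [ -0.8844  -2.3367 110.8492]
[[321.9619 204.2301]
 [321.5055 229.6448]]
```

View pics/b3wrist.png

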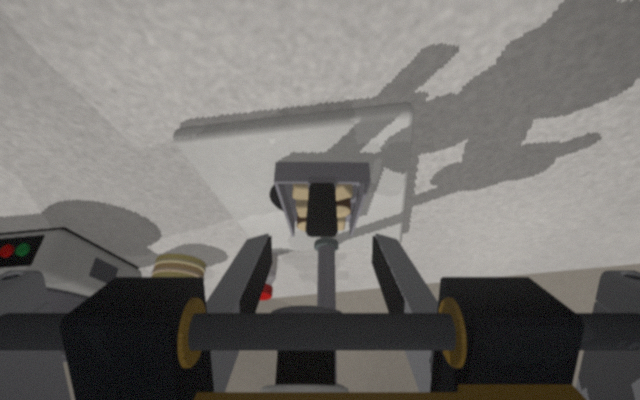

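View pics/b3side.png

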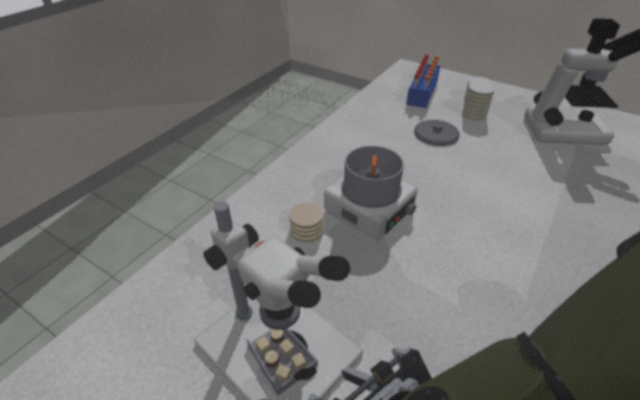

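The grip stands centred between the jaws at (322,184–237). Joint 4 nears its limit at 45° of tilt, so I reduce to about 33°.

Request:
{"fn": "drive_tool", "kwargs": {
  "increments": [
    [[6, 0, 0], [0, 0, 0], 0.6],
    [[6, 0, 0], [0, 0, 0], 0.6],
    [[0, 0, 0], [0, 0, 0], 0.6]
  ]
}}

```text
time_s: 12.02
ee_pos: [0.4201, 0.2989, 0.164]
eef_rot: [2.564, 0.003, 1.239]
force: [0.1, 0.2, 0.4]
grip_width: 0.0561
```

```bash
python3 st.py b4; python3 -c "
from h import *
r=trot(-18.5,33)
g=np.array([.492,.2737,.083]);to(g,r)"
```

```text
12.025 [0.4201 0.2989 0.164 ] [2.5641 0.0034 1.2385] [ 0.7909  0.1962  1.9026 -0.6833  0.8969 -0.0507] [0.1309 0.1529 0.426 ] [0.0948 0.0782 0.0066] 0.05607723577693473
shift mm now-axes [ -0.089   19.6204 109.4205]
turn deg [ 0.0867  0.455  -0.3463]
shift mm new-axes [ -1.0769  19.7825 109.3861]
```

Request:
{"fn": "drive_tool", "kwargs": {
  "increments": [
    [[0, 0, 0], [0, 10, 10], 0.6],
    [[0, 0, 0], [0, 10, 20], 0.6],
    [[0, 0, 0], [0, 0, 25], 0.6],
    [[0, 0, 0], [0, 0, 15], 0.6],
    [[0, 0, 0], [0, 0, 0], 0.6]
  ]
}}

```text
time_s: 12.65
ee_pos: [0.4712, 0.28, 0.1136]
eef_rot: [2.566, 0.008, 1.239]
force: [0.6, -0.5, -0.7]
grip_width: 0.0562
```

```bash
python3 st.py b5 wrist; python3 -c "
from h import *
r=trot(-18.5,33)
g=np.array([.492,.2737,.083]);to(g,r)
c=cal('wrist');print(proj(c,[g, g+[-.018,.006,.033]]))"
```

```text
12.65 [0.4712 0.28   0.1136] [2.5661 0.0081 1.2391] [ 0.6859  0.3214  1.8813 -0.7396  0.7647 -0.0538] [ 0.6087 -0.5326 -0.6838] [ 0.143   0.0962 -0.0378] 0.056216285516391594
shift mm now-axes [ 0.6775  1.2655 38.1963]
turn deg [-0.0041  0.6058 -0.1887]
shift mm new-axes [ 0.2695  1.2643 38.2014]
[[322.7015 238.0583]
 [322.1125 266.8574]]
```

View pics/b5wrist.png

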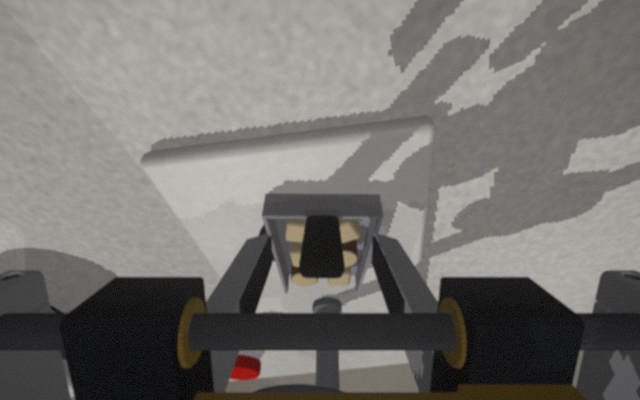

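Grip at (322,215–277), centred. Final approach and closing.

Request:
{"fn": "drive_tool", "kwargs": {
  "increments": [
    [[0, 0, 0], [0, 0, 18], 0.6],
    [[0, 0, 0], [0, 1, 16], 0.6],
    [[0, 0, 0], [0, 0, 5], 0.6],
    [[0, 0, 0], [0, 0, 0], 0.45],
    [[0, 0, 0], [0, 0, 0], 0.35],
    [[0, 0, 0], [0, 0, 0], 0.28],
    [[0, 0, 0], [0, 0, 0], 0.1],
    [[0, 0, 0], [0, 0, 0], 0.1],
    [[0, 0, 0], [0, 0, 0], 0.0],
    [[0, 0, 0], [0, 0, 0], 0.0]
  ],
  "squeeze": 50
}}

```text
time_s: 13.95
ee_pos: [0.4921, 0.2732, 0.0827]
eef_rot: [2.565, 0.006, 1.239]
force: [-4.2, -0.6, 5.3]
grip_width: 0.0237
```

```bash
python3 st.py b6 wrist side
```

```text
13.95 [0.4921 0.2732 0.0827] [2.5654 0.0058 1.2395] [ 0.6472  0.3947  1.8692 -0.787   0.6972 -0.0218] [-4.1898 -0.6393  5.3268] [ 0.0767  0.1421 -0.1351] 0.023678828421877764
```

View pics/b6wrist.png

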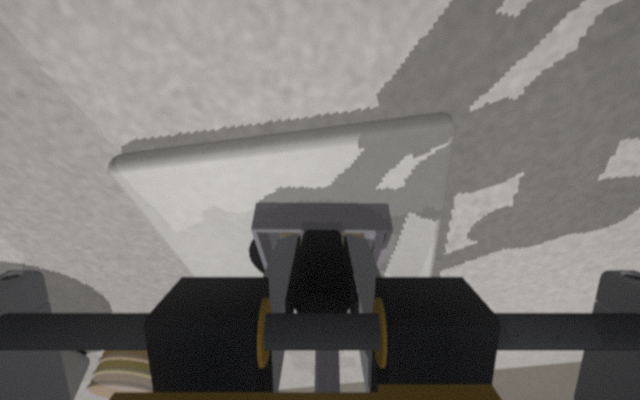

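View pics/b6side.png

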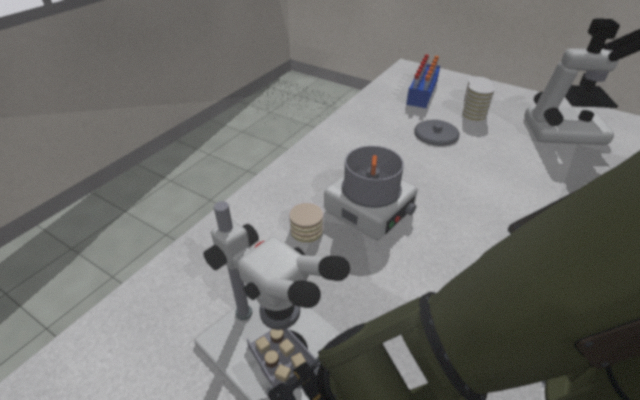

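Gripped at 23.7 mm. Lifting a little with the nose slightly up, then checking.

Request:
{"fn": "drive_tool", "kwargs": {
  "increments": [
    [[0, 0, 0], [0, 2, -3], 0.0],
    [[-1, 0, 0], [0, 4, -6], 0.0],
    [[-2, 0, 0], [0, 4, -6], 0.0],
    [[-2, 0, 0], [0, 2, -3], 0.0],
    [[-1, 0, 0], [0, 0, 0], 0.0],
    [[0, 0, 0], [0, 0, 0], 0.0]
  ],
  "squeeze": 60
}}

```text
time_s: 14.8
ee_pos: [0.4919, 0.2733, 0.1038]
eef_rot: [2.461, 0.007, 1.24]
force: [0.1, -0.3, -2.9]
grip_width: 0.0237
```

```bash
python3 st.py b7 wrist side
```

```text
14.8 [0.4919 0.2733 0.1038] [2.4613 0.0066 1.2397] [ 0.6853  0.3658  1.8948 -0.9412  0.7275  0.1235] [ 0.1018 -0.2601 -2.9497] [0.2657 0.553  0.0244] 0.02366495123302263
```

View pics/b7wrist.png

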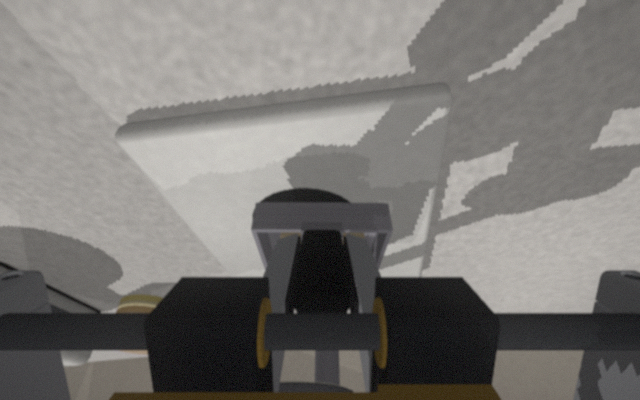

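View pics/b7side.png

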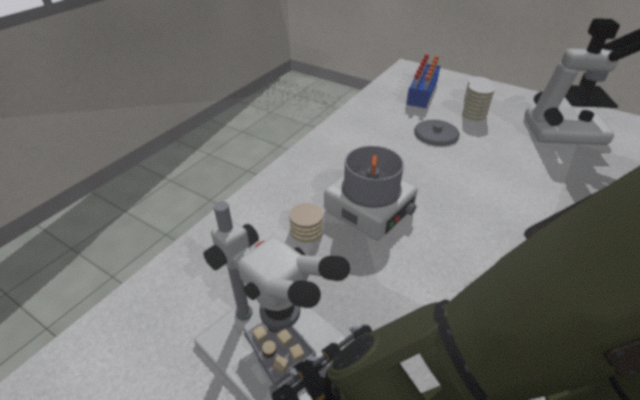

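The scoop came up level with all six chunks (force −2.9 N = about 0.3 kg) and hasn't turned in the jaws. Now drawing it back along its own axis; the pour pose gets computed.

```bash
python3 - <<'E'
from h import *
a,r=pose();L=np.array([0,.0862,.1299])
h=np.array([.948,-.317,0])
print('lip',a+r.apply(L),'back dir tool',r.inv().apply(-h),'up',r.inv().apply([0,0,1]))
p1=a-.15*h+[0,0,.01]
print('1',p1,r.inv().apply(p1-a)*1000)
C=np.array([.634,-.244,.2]);lip=C-.04*h
p3=lip-r.apply(L); p2=np.array([p1[0],0.0,.17])
print('2',p2,1000*r.inv().apply(p2-p1),'3',p3,1000*r.inv().apply(p3-p2), 'lip2',p2+r.apply(L))
E
```

```text
lip [0.6326 0.2246 0.0572] back dir tool [-0.0087 -0.7772 -0.6286] up [-0.0063  0.6289 -0.7775]
1 [0.3499 0.3208 0.114 ] [  -1.3667 -110.2849 -102.0647]
2 [0.3499 0.     0.17  ] [-303.6715  115.1899   23.554 ] 3 [ 0.4556 -0.1827  0.2468] [-138.8272  171.6043   41.1788] lip2 [ 0.4904 -0.0487  0.1232]
```

Request:
{"fn": "drive_tool", "kwargs": {
  "increments": [
    [[0, 0, 0], [0, -3, -3], 0.0],
    [[0, 0, 0], [0, -7, -7], 0.0],
    [[0, 0, 0], [0, -11, -10], 0.0],
    [[0, 0, 0], [0, -14, -13], 0.0],
    [[0, 0, 0], [0, -16, -15], 0.0],
    [[0, 0, 0], [0, -16, -15], 0.0],
    [[0, 0, 0], [0, -15, -14], 0.0],
    [[0, 0, 0], [0, -12, -11], 0.0],
    [[0, 0, 0], [0, -9, -8], 0.0],
    [[0, 0, 0], [0, -5, -4], 0.0],
    [[0, 0, 0], [0, -2, -2], 0.0],
    [[0, 0, 0], [0, 0, 0], 0.0]
  ]
}}

```text
time_s: 16.4
ee_pos: [0.3507, 0.322, 0.1141]
eef_rot: [2.461, 0.006, 1.239]
force: [-0.4, -0.6, -3.0]
grip_width: 0.0238
```

```bash
python3 st.py b8 wrist side
```

```text
16.4 [0.3507 0.322  0.1141] [2.4609 0.0062 1.2393] [ 0.9943  0.258   2.0147 -0.8876  0.9088  0.3353] [-0.3543 -0.6421 -3.0192] [0.2846 0.6072 0.0646] 0.023804281597032247
```

View pics/b8wrist.png

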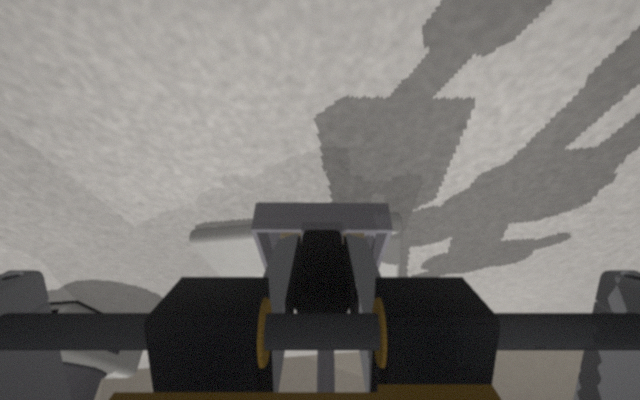

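View pics/b8side.png

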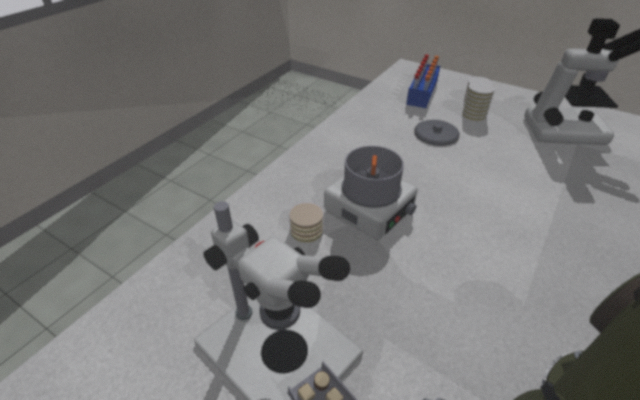

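Request:
{"fn": "drive_tool", "kwargs": {
  "increments": [
    [[0, 0, 0], [-8, 3, 1], 0.0],
    [[0, 0, 0], [-16, 6, 1], 0.0],
    [[0, 0, 0], [-25, 10, 2], 0.0],
    [[0, 0, 0], [-25, 10, 2], 0.0],
    [[0, 0, 0], [-25, 10, 2], 0.0],
    [[0, 0, 0], [-25, 10, 2], 0.0],
    [[0, 0, 0], [-25, 10, 2], 0.0],
    [[0, 0, 0], [-25, 9, 2], 0.0],
    [[0, 0, 0], [-25, 9, 2], 0.0],
    [[0, 0, 0], [-25, 9, 2], 0.0],
    [[0, 0, 0], [-25, 9, 2], 0.0],
    [[0, 0, 0], [-25, 9, 2], 0.0],
    [[0, 0, 0], [-18, 7, 1], 0.0],
    [[0, 0, 0], [-12, 4, 1], 0.0],
    [[0, 0, 0], [-5, 2, 0], 0.0],
    [[0, 0, 0], [0, 0, 0], 0.0]
  ]
}}

```text
time_s: 18.5
ee_pos: [0.3497, -0.0052, 0.1708]
eef_rot: [2.46, 0.007, 1.238]
force: [0.7, 0.5, -2.6]
grip_width: 0.0234
```

```bash
python3 st.py b9 wrist side top; python3 - <<'E'
from h import *
a,r=pose();L=np.array([0,.0862,.1299])
h=np.array([.948,-.317,0]);lip=np.array([.634,-.244,.2])-.04*h
print(a+r.apply(L));to(lip-r.apply(L)); print(r.inv().apply(h),r.inv().apply([0,0,1]))
E
```

```text
18.5 [ 0.3497 -0.0052  0.1708] [2.4605 0.0067 1.2375] [ 0.058  -0.4375  2.4743 -0.5144  0.5211 -0.8087] [ 0.7115  0.5337 -2.5575] [0.2451 0.5835 0.0187] 0.02344403688445878
[ 0.4907 -0.0531  0.1241]
shift mm now-axes [-134.7103  169.7632   40.9303]
[0.0088 0.7768 0.629 ] [-0.0065  0.6293 -0.7771]
```

View pics/b9top.png

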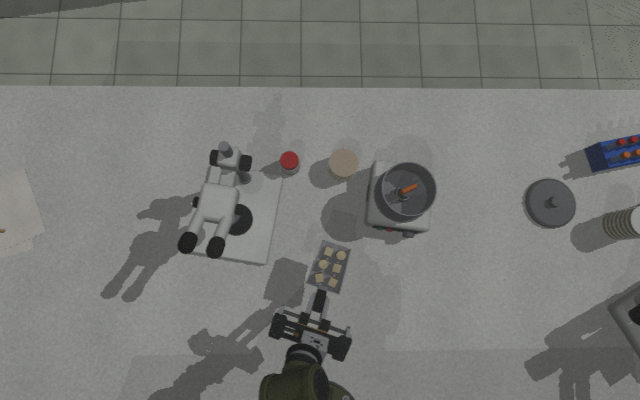

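View pics/b9side.png

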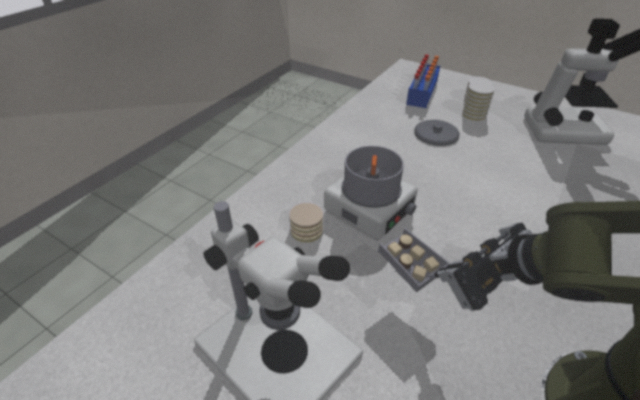

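All six chunks are in the scoop ((330,267) in top view). Up first, then over to the mill.

Request:
{"fn": "drive_tool", "kwargs": {
  "increments": [
    [[0, 0, 0], [0, 4, -5], 0.0],
    [[0, 0, 0], [0, 10, -12], 0.0],
    [[0, 0, 0], [0, 14, -17], 0.0],
    [[0, 0, 0], [-3, 14, -17], 0.0],
    [[0, 0, 0], [-7, 12, -10], 0.0],
    [[0, 0, 0], [-12, 11, 6], 0.0],
    [[0, 0, 0], [-16, 14, 12], 0.0],
    [[0, 0, 0], [-18, 16, 15], 0.0],
    [[0, 0, 0], [-18, 16, 15], 0.0],
    [[0, 0, 0], [-17, 16, 14], 0.0],
    [[0, 0, 0], [-14, 14, 13], 0.0],
    [[0, 0, 0], [-12, 11, 10], 0.0],
    [[0, 0, 0], [-8, 8, 7], 0.0],
    [[0, 0, 0], [-5, 5, 5], 0.0],
    [[0, 0, 0], [-3, 3, 3], 0.0],
    [[0, 0, 0], [0, 0, 0], 0.0]
  ]
}}

```text
time_s: 20.65
ee_pos: [0.454, -0.18, 0.2472]
eef_rot: [2.461, 0.006, 1.24]
force: [-0.4, 0.0, -3.1]
grip_width: 0.0237
```

```bash
python3 st.py c1 wrist side top; python3 - <<'E'
from h import *
a,r=pose();L=np.array([0,.0862,.1299])
h=np.array([.948,-.317,0]);lip=np.array([.634,-.244,.2])-.04*h
print(a+r.apply(L));to(lip-r.apply(L)); print(r.inv().apply(h),r.inv().apply([0,0,1]))
for n in('side','top'):
    im=cv2.imread('pics/c1%s.png'%n); x,y=(300,110) if n=='side' else (330,130)
    cv2.imwrite('pics/c1%sz.png'%n,cv2.resize(im[y:y+150,x:x+200],None,fx=4,fy=4,interpolation=cv2.INTER_CUBIC))
E
```

```text
20.65 [ 0.454  -0.18    0.2472] [2.4612 0.0061 1.2397] [-0.5077 -0.1861  2.1115  0.2033  0.552  -1.8863] [-0.3505  0.0494 -3.1063] [0.3046 0.6084 0.0178] 0.02366639742388115
[ 0.5945 -0.2285  0.2006]
shift mm now-axes [-2.1717  1.5044  2.0089]
[0.0083 0.7768 0.6291] [-0.0062  0.6294 -0.7771]
```

View pics/c1topz.png

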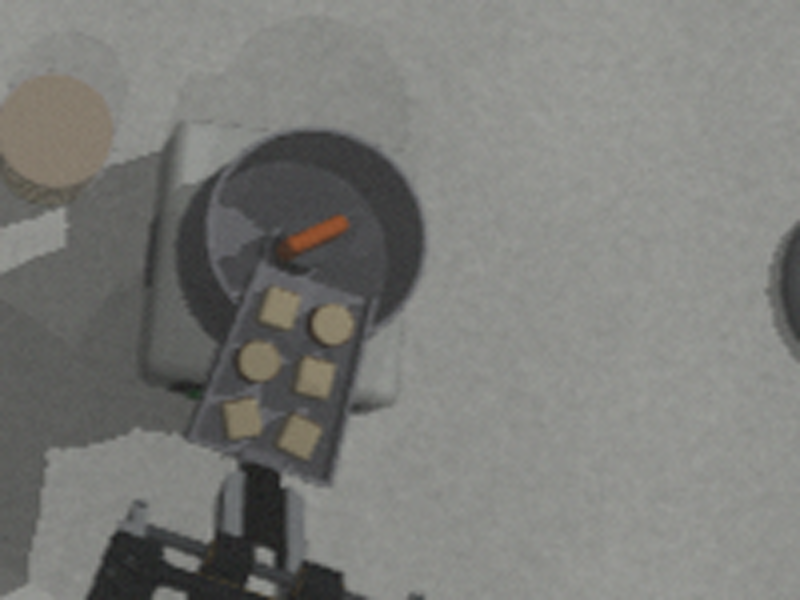

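View pics/c1sidez.png

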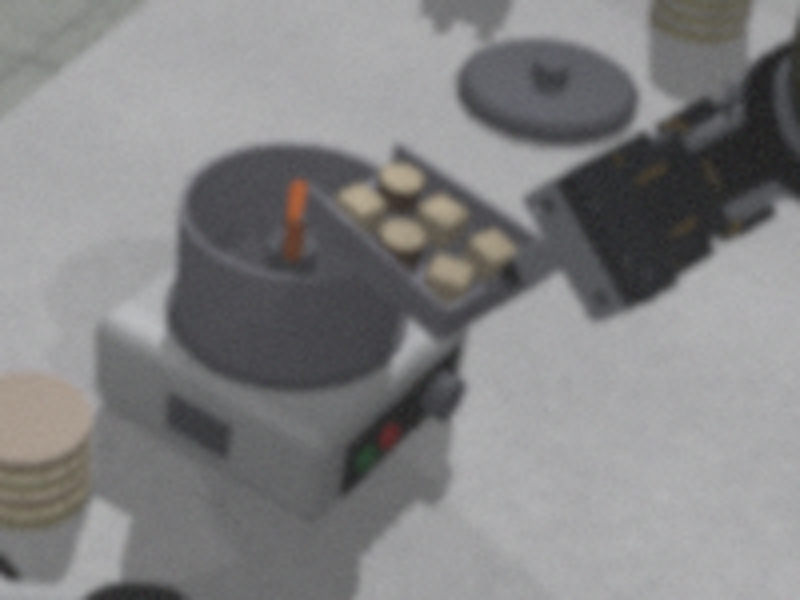

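Lip at (316,281) in the zoom, over the mouth, about 40 mm short of the axis. Tipping about the lip.

Request:
{"fn": "drive_tool", "kwargs": {
  "increments": [
    [[0, 0, 0], [1, -2, 3], 0.0],
    [[3, 0, 0], [1, 3, -1], 0.0],
    [[5, 0, 0], [0, 11.3, -7.5], 0.0],
    [[5, 0, 0], [0, 11.3, -7.5], 0.0],
    [[5, 0, 0], [0, 11.3, -7.5], 0.0],
    [[5, 0, 0], [0, 11.3, -7.5], 0.0],
    [[5, 0, 0], [0, 11.3, -7.5], 0.0],
    [[5, 0, 0], [0, 11.3, -7.5], 0.0],
    [[3, 0, 0], [0, 6.8, -4.5], 0.0],
    [[0, 0, 0], [0, 0, 0], 0.0],
    [[0, 0, 0], [0, 0, 0], 0.0]
  ]
}}

```text
time_s: 22.18
ee_pos: [0.5038, -0.1946, 0.3185]
eef_rot: [3.089, 0.006, 1.24]
force: [-0.3, 0.0, -1.8]
grip_width: 0.0235
```

```bash
cat > z.py <<'E'
from h import *
import sys
o=ctrl.get_obs();print(o['time_s'],o['ee_pos'],o['eef_rot'],o['qpos'],o['force'],o['grip_width'])
a,r=pose();print('lip',a+r.apply([0,.0862,.1299]))
N=sys.argv[1];ims=[]
for n,x,y in(('side',300,110),('top',330,130)):
    c,im=snap(n,N+n)
    ims.append(cv2.resize(im[y:y+150,x:x+133,::-1],None,fx=3,fy=3.5,interpolation=cv2.INTER_CUBIC))
cv2.imwrite('pics/%sz.png'%N,np.hstack(ims))
E
python3 z.py c2
```

```text
22.175 [ 0.5038 -0.1946  0.3185] [3.0886 0.0061 1.2396] [-0.4361  0.1916  1.4351 -0.0005  1.4616 -1.6759] [-0.3042  0.0412 -1.7599] 0.023450858248103036
lip [ 0.5914 -0.2255  0.1934]
```

View pics/c2z.png

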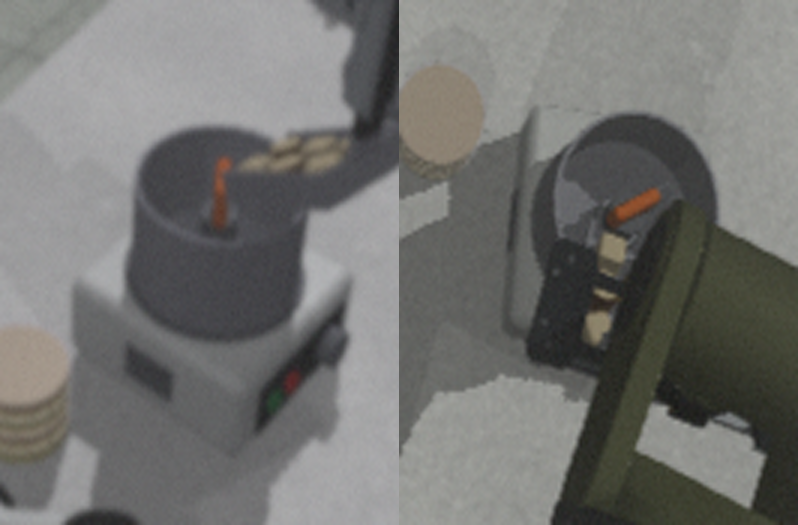

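At 30° of tip the chunks still sit in the pan. Continuing.

Request:
{"fn": "drive_tool", "kwargs": {
  "increments": [
    [[3, 0, 0], [0, 6.8, -4.5], 0.0],
    [[4, 0, 0], [0, 9, -6], 0.0],
    [[4, 0, 0], [0, 9, -6], 0.0],
    [[4, 0, 0], [0, 9, -6], 0.0],
    [[0, 0, 0], [0, 0, 0], 0.0],
    [[0, 0, 0], [0, 0, 0], 0.0],
    [[0, 0, 0], [0, 0, 0], 0.0]
  ]
}}

```text
time_s: 23.15
ee_pos: [0.5364, -0.2058, 0.3404]
eef_rot: [-2.934, 0.006, 1.239]
force: [-0.7, -0.6, -1.0]
grip_width: 0.0236
```

```bash
python3 z.py c3
```

```text
23.15 [ 0.5364 -0.2058  0.3404] [-2.9339  0.0062  1.2394] [-0.4193  0.4297  1.0906 -0.025   1.8276 -1.6619] [-0.6643 -0.5564 -1.0092] 0.02360200797578964
lip [ 0.5906 -0.2254  0.1955]
```

View pics/c3z.png

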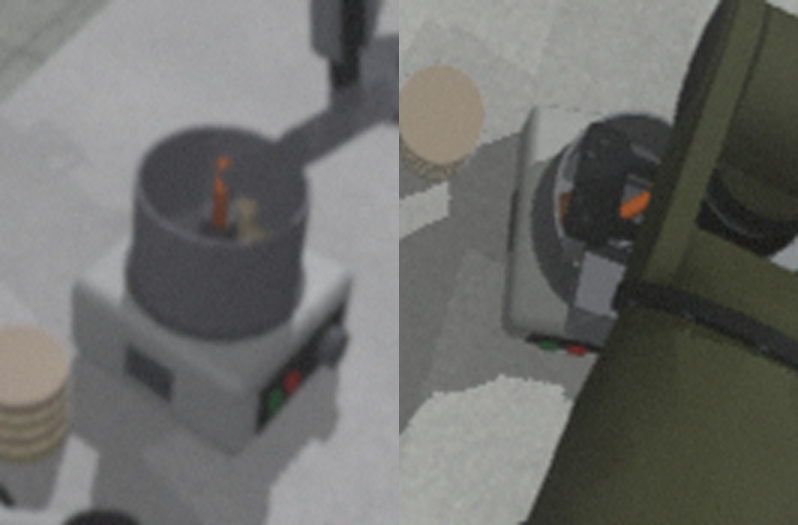

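Pan empty at 45° as far as seen, chunks in the bowl at (248,220). A bit more tip to be sure, then rise and look.

Request:
{"fn": "drive_tool", "kwargs": {
  "increments": [
    [[5, 0, 0], [0, 11, -8], 0.0],
    [[5, 0, 0], [0, 11, -8], 0.0],
    [[0, 0, 0], [0, 0, 0], 0.0],
    [[0, 0, 0], [0, 0, 0], 0.0]
  ]
}}

```text
time_s: 23.75
ee_pos: [0.5606, -0.214, 0.35]
eef_rot: [-2.759, 0.006, 1.239]
force: [-0.2, -0.2, -1.5]
grip_width: 0.0236
```

```bash
python3 z.py c4;python3 -c "
from h import *
a,r=pose();print(r.inv().apply([0,0,1]),r.inv().apply([-.948,.317,0]))"
```

```text
23.75 [ 0.5606 -0.214   0.35  ] [-2.7593  0.0062  1.2395] [-0.4108  0.6147  0.8258 -0.0405  2.0815 -1.6621] [-0.1717 -0.2019 -1.4835] 0.023557603884370417
lip [ 0.5901 -0.2252  0.1973]
[-0.0063 -0.3725 -0.928 ] [-0.0087 -0.9276  0.3724]
```

View pics/c4z.png

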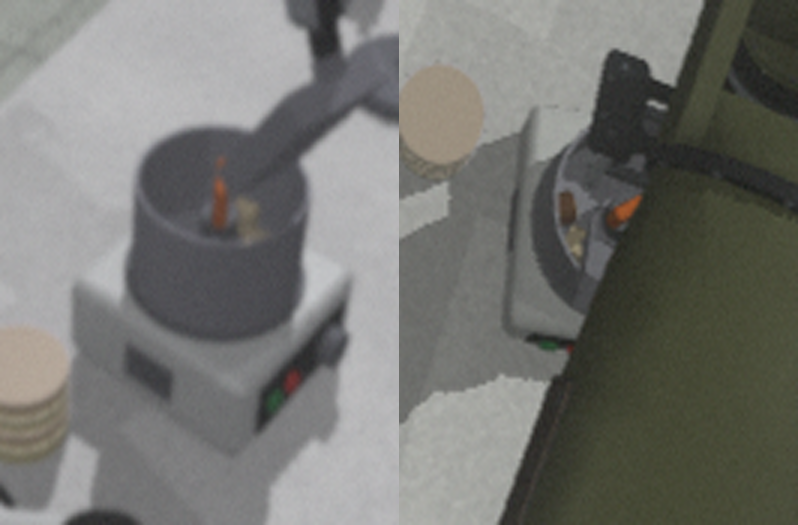

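Request:
{"fn": "drive_tool", "kwargs": {
  "increments": [
    [[0, 0, 0], [0, -5, -12], 0.0],
    [[0, 0, 0], [0, -8, -20], 0.0],
    [[0, 0, 0], [0, -10, -20], 0.0],
    [[-6, 0, 0], [0, -18, -6], 0.0],
    [[-8, 0, 0], [0, -20, -8], 0.0],
    [[-8, 0, 0], [0, -20, -8], 0.0],
    [[-8, 0, 0], [0, -20, -8], 0.0],
    [[-8, 0, 0], [0, -20, -8], 0.0],
    [[-8, 0, 0], [0, -15, -8], 0.0],
    [[-8, 0, 0], [0, -5, -5], 0.0],
    [[0, 0, 0], [0, 0, 0], 0.0]
  ]
}}

```text
time_s: 25.22
ee_pos: [0.4495, -0.175, 0.464]
eef_rot: [2.58, 0.007, 1.239]
force: [0.2, 0.4, -2.1]
grip_width: 0.0238
```

```bash
python3 z.py c5;python3 -c "
from h import *
a,r=pose();q=trot(-18.95,33.05);to([.43,.03,.12],q);to([.43,.03,.12])"
```

```text
25.225 [ 0.4495 -0.175   0.464 ] [2.5799 0.0068 1.2391] [-0.488  -0.242   1.62    0.0828  1.2078 -1.7364] [ 0.1987  0.426  -2.129 ] 0.023795750627385318
lip [ 0.5837 -0.2217  0.3999]
shift mm now-axes [ 189.7951 -254.4924  244.2983]
turn deg [-1.1014  0.3314  0.1654]
shift mm new-axes [ 187.6511 -259.6965  240.4476]
shift mm now-axes [ 189.7951 -254.4924  244.2983]
```

View pics/c5z.png

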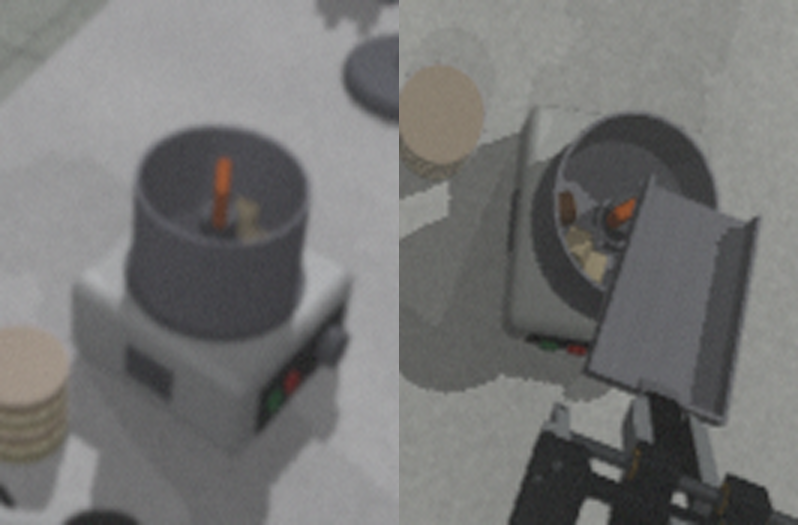

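View pics/c5top.png

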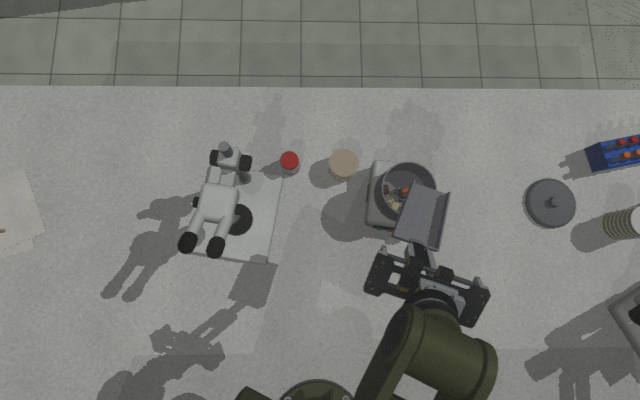

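Scoop empty, chunks in the bowl. Moving to a free spot on the bench between mill and microscope.

Request:
{"fn": "drive_tool", "kwargs": {
  "increments": [
    [[-1.1, 0, 0], [15, -10, 10], 0.0],
    [[0, 0, 0], [35, -20, 15], 0.0],
    [[0, 0, 0], [40, -25, 20], 0.0],
    [[0, 0, 0], [40, -30, 30], 0.0],
    [[0, 0, 0], [35, -35, 33], 0.0],
    [[0, 0, 0], [23, -38, 35], 0.0],
    [[0, 0, 0], [0, -38, 35], 0.0],
    [[0, 0, 0], [0, -30, 30], 0.0],
    [[0, 0, 0], [0, -20, 20], 0.0],
    [[0, 0, 0], [0, -10, 10], 0.0],
    [[0, 0, 0], [0, 0, 0], 0.0]
  ]
}}

```text
time_s: 26.7
ee_pos: [0.4318, 0.0276, 0.121]
eef_rot: [2.567, 0.008, 1.239]
force: [1.0, -0.6, -1.2]
grip_width: 0.0238
```

```bash
python3 st.py d1 top side wrist;python3 -c "
from h import *
a,r=pose();q=trot(-18.95,33.05);to([.43,.03,.066],q);to([.43,.03,.066]);print(r.inv().apply([0,0,-1]))"
```

```text
26.7 [0.4318 0.0276 0.121 ] [2.5668 0.0085 1.239 ] [ 0.1231 -0.0359  2.2807 -0.6075  0.4442 -0.6246] [ 0.9965 -0.5674 -1.2237] [ 0.174   0.3159 -0.0409] 0.023792941718047262
shift mm now-axes [  1.7575 -33.4686  45.7399]
turn deg [0.0785 0.333  0.1543]
shift mm new-axes [  1.4016 -33.4101  45.795 ]
shift mm now-axes [  1.7575 -33.4686  45.7399]
[ 0.0063 -0.5465  0.8374]
```

View pics/d1top.png

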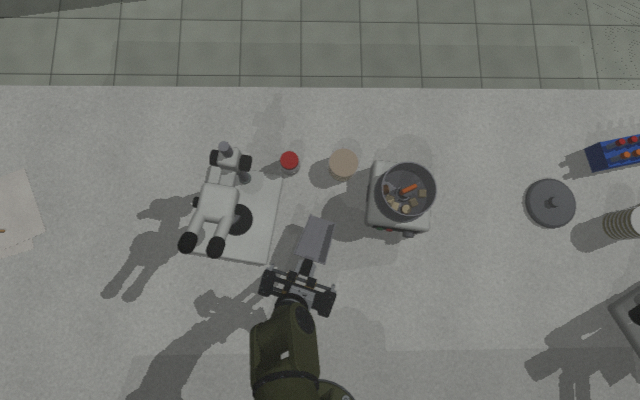

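View pics/d1side.png

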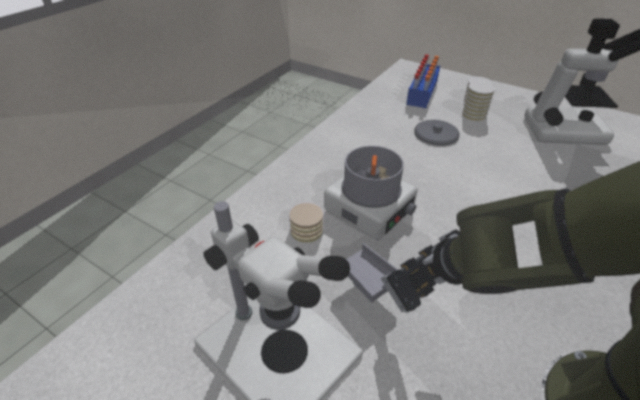

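View pics/d1wrist.png

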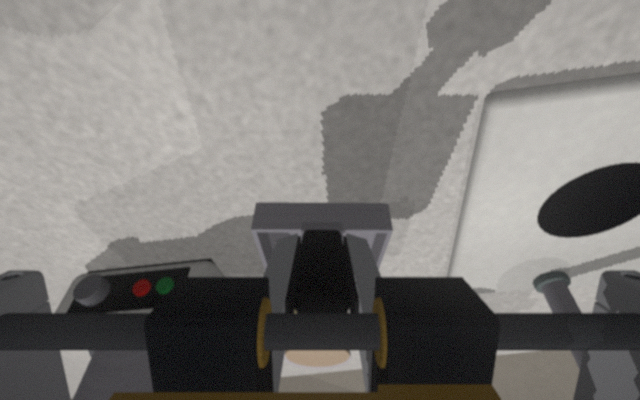

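Pan clear of base (edge at column 275) and mill. Lowering.

Request:
{"fn": "drive_tool", "kwargs": {
  "increments": [
    [[0, 0, 0], [0, -8, 12], 0.0],
    [[0, 0, 0], [0, -10, 16], 0.0],
    [[0, 0, 0], [0, -7, 11], 0.0],
    [[0, 0, 0], [0, -3, 4], 0.0],
    [[0, 0, 0], [0, -1, 2], 0.0],
    [[0, 0, 0], [0, 0, 0], 0.0],
    [[0, 0, 0], [0, 0, 0], 0.0]
  ]
}}

```text
time_s: 27.72
ee_pos: [0.432, 0.0273, 0.0688]
eef_rot: [2.563, 0.006, 1.239]
force: [0.6, 0.3, -2.1]
grip_width: 0.0238
```

```bash
python3 st.py d2
```

```text
27.725 [0.432  0.0273 0.0688] [2.5632 0.006  1.2393] [ 0.1213  0.0991  2.3178 -0.912   0.3132 -0.299 ] [ 0.5943  0.2983 -2.061 ] [0.2076 0.3931 0.0092] 0.023833254423175878
```

Request:
{"fn": "drive_tool", "kwargs": {
  "increments": [
    [[0, 0, 0], [0, -1, 1.7], 0.0],
    [[0, 0, 0], [0, -0.6, 1], 0.0],
    [[0, 0, 0], [0, -0.6, 1], 0.0],
    [[0, 0, 0], [0, 0, 0], 0.0],
    [[0, 0, 0], [0, 0, 0], 0.0]
  ]
}}

```text
time_s: 28.35
ee_pos: [0.4322, 0.0272, 0.0647]
eef_rot: [2.563, 0.006, 1.239]
force: [-7.9, -0.8, 12.3]
grip_width: 0.0233
```

```bash
python3 st.py d3 wrist
```

```text
28.35 [0.4322 0.0272 0.0647] [2.5626 0.0058 1.2393] [ 0.121   0.1113  2.3196 -0.9487  0.3045 -0.2608] [-7.9299 -0.7867 12.2798] [ 0.0002  0.1805 -0.1581] 0.02328748601772704
```

View pics/d3wrist.png

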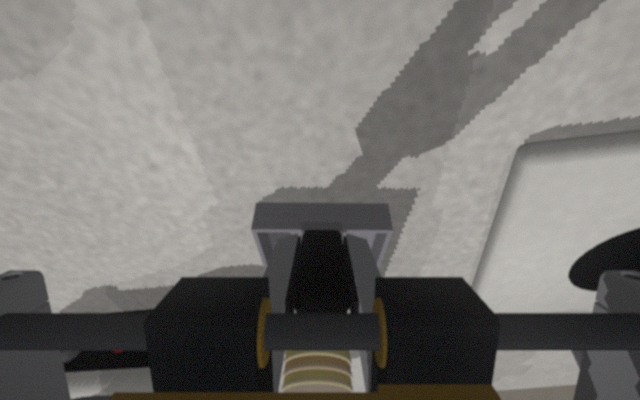

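On the bench (12 N up). Easing, opening and backing off along the fingers.

Request:
{"fn": "drive_tool", "kwargs": {
  "increments": [
    [[0, 0, 0], [0, 0.3, -0.5], 0.0],
    [[0, 0, 0], [0, 0, 0], 0.3],
    [[0, 0, 0], [0, 0, 0], 0.45],
    [[0, 0, 0], [0, 0, 0], 0.6],
    [[0, 0, 0], [0, 0, 0], 0.6],
    [[0, 0, 0], [0, 0, -8], 0.6],
    [[0, 0, 0], [0, 0, -20], 0.6],
    [[0, 0, 0], [0, 0, -35], 0.6],
    [[0, 0, 0], [0, 0, -35], 0.6],
    [[5, 0, 0], [0, 10, -40], 0.6],
    [[10, 0, 0], [0, 0, -40], 0.6],
    [[0, 0, 0], [0, 0, 0], 0.6]
  ]
}}

```text
time_s: 29.9
ee_pos: [0.352, 0.0562, 0.2238]
eef_rot: [2.823, 0.004, 1.239]
force: [0.4, 0.2, -0.2]
grip_width: 0.0564
```

```bash
python3 st.py e1 wrist top side; python3 - <<'E'
import cv2,numpy as np
a=cv2.imread('pics/e1top.png')[130:290,280:450];b=cv2.imread('pics/e1side.png')[130:310,300:440]
cv2.imwrite('pics/e1a.png',cv2.resize(a,None,fx=3.7,fy=3.7,interpolation=cv2.INTER_CUBIC));cv2.imwrite('pics/e1b.png',cv2.resize(b,None,fx=3.3,fy=3.3,interpolation=cv2.INTER_CUBIC))
E
```

```text
29.9 [0.352  0.0562 0.2238] [2.8234 0.0036 1.2389] [ 0.1635 -0.3193  2.1611 -0.1783  1.0263 -1.0044] [ 0.41    0.2195 -0.1813] [ 0.0507 -0.0347 -0.0413] 0.05639365169118261
```

View pics/e1a.png

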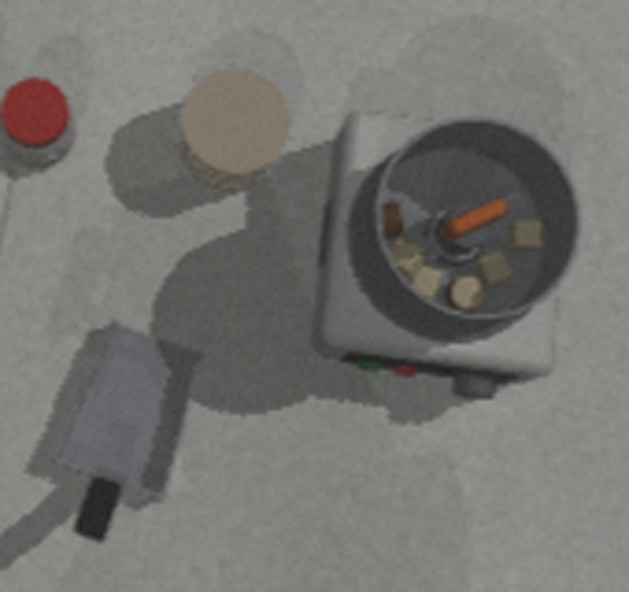

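View pics/e1b.png

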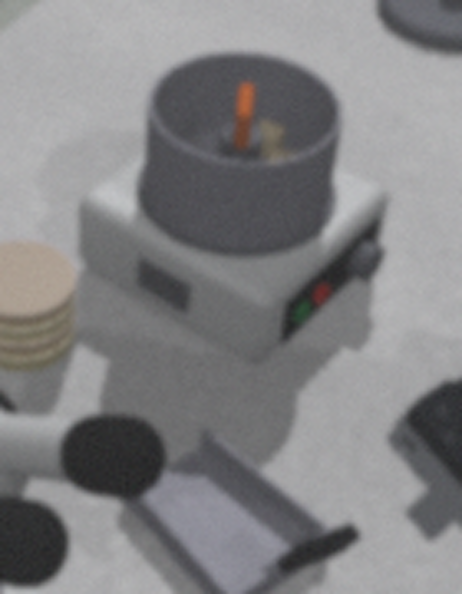

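View pics/e1wrist.png

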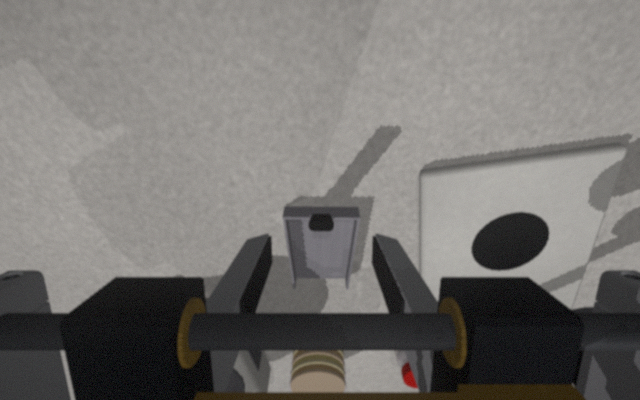

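Six chunks in the bowl ((392,218), (405,255), (425,280), (466,292), (492,267), (527,235) in the zoom), scoop empty and flat on the bench, gripper clear. One last check of the jar and dishes, then hand in.

```bash
python3 - <<'E'
from h import *
a=cv2.imread('pics/top0.png').astype(int);b=cv2.imread('pics/e1top.png').astype(int)
for n,(x,y,w,h) in dict(jar=(276,147,28,28),petri=(328,148,32,30)).items():
    A=a[y:y+h,x:x+w].astype(np.float32).mean(2);B=b[y:y+h,x:x+w].astype(np.float32).mean(2);print(n,cv2.phaseCorrelate(A,B),abs(A-B).mean())
ctrl.hand_in()
E
```

```text
jar ((0.0482933437761357, 0.022516442208582177), 1.0028130112753975) 3.2818878
petri ((0.022639070351644364, 0.1299746542317184), 1.0097148766120274) 3.4788196
the job is handed in; nothing more can be done
```

The job was done in the order asked and handed in at about 30 s of the 72 s allowed.

- **Rotor:** I turned it about 2.6 rad with loose jaws until it dropped onto its drive.
- **Chunks:** I gripped the scoop from the robot's side, drew it out level and tipped it 55° over the bowl. All six chunks are inside the bowl in the last top view.
- **Scoop:** The empty scoop stands flat on the bench between the mill and the microscope.
- **Jar and dishes:** Neither moved; the top view shows less than 0.15 pixel of shift since the start.
- **Robot:** The gripper is clear of everything. The highest wrist force I read was about 15 N, when the scoop touched the bench.

**Rotor height:** the checks did not all agree:
- The wrist view at the same tool height showed the wing shrinking as a 10 mm drop would. Wrist and side views together put the wing centre at 0.160 m, against 0.158 m expected.
- Triangulating from the top and side views gave an inconclusive 0.165 m both before and after. I put that down to those cameras seeing different faces of the wing.
- I did not try to turn it again to confirm that it was locked.

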